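# Load the clinic's steam steriliser

## Task

Load the steam steriliser from the bottom up, one thing at a time in this order: stand the deep steel basket on the white heating base, put the tall beaker into it, fit the shallow basket on top, put the low pot into that one, and close it with the knobbed lid. Every tier must be fully home and level in the one below, and both vessels must stand upright on the basket floors; set things down rather than dropping them. Leave the other things on the desk where they are.

Things in the scene. Friction and masses are not known exactly. Their poses are not given: they have to be found in the camera images.
- base: Steriliser's heating base: round white plastic, 180 mm across, 60 mm high, fixed to the desk, grey panel on its -x side. In its top a round recess, 148 mm across, 8 mm deep (steel heater plate), inside a flat rim 60 mm up. The deep basket's foot drops in; seated, that basket's origin is 54 mm above this one. Origin: centre of underside; z up.
- deep_basket: Steel basket, 156 mm across, 64 mm high, 3 rows of holes, 0.3 kg. Wall 4 mm, inner floor 9 mm up. Foot 138 mm across, 6 mm high: drops into base (5 mm play). Lifting bar across the middle along x, 10 mm wide, 44 to 56 mm up: pinch it at its centre; a free half (y 5 to 74 mm) on each side. Seated on its rim, the shallow basket's origin is 58 mm above this one. Origin: centre of underside; z up.
- shallow_basket: Steel basket, 156 mm across, only 46 mm high, 1 row of holes, 0.24 kg. Wall 4 mm, inner floor 9 mm up. Foot 138 mm across, 6 mm high: drops into the deep one's rim (5 mm play). Lifting bar across the middle along x, 10 mm wide, 26 to 38 mm up; a free half (y 5 to 74 mm) on each side. Seated on its rim, the lid's origin is 40 mm above this one. Origin: centre of underside; z up.
- lid: Round steel lid, 160 mm across, slightly domed, 0.22 kg, lying right way up on its foot (138 mm across, 6 mm high, drops into a basket's rim with 5 mm play). Round black knob in the middle, 26 mm across, 30 to 56 mm above the origin; the steel beside it is 18 mm up. Origin: centre of underside; z up.
- beaker: Tall straight-sided stainless steel beaker, open on top, 42 mm across, 44 mm high, wall 2 mm, 0.09 kg, standing upright. It fits only into the deep basket, in either half beside the bar. Origin: centre of its underside; z up.
- pot: Low flared steel pot (gallipot), open on top, 48 mm across at the rim, 34 mm at the foot, 26 mm high, wall 2 mm, 0.06 kg, standing upright; in its top 10 mm the side is nearly upright (46 to 48 mm across). It goes into the shallow basket, in either half beside the bar. Origin: centre of underside; z up.
- dropper: Bystander, not to be moved: small white eye-drop bottle with a blue cap, 28 mm across, 58 mm high, standing loose among the vessels. Origin: centre of its underside.
- sanitiser: Bystander, not to be moved: white pump bottle of hand sanitiser, 62 mm across, 185 mm high with its pump, standing loose at the right side of the desk. Origin: centre of its underside.
- carton: Bystander, not to be moved: small loose paper-white carton, 75 x 45 x 24 mm, lying at the far left of the work area. Origin: centre of its underside.
- torch: Bystander, not to be moved: aluminium pen torch, 132 mm long and 16 mm thick, lying loose at the far side of the work area. Origin: under its middle, on the desk; its x axis runs along the torch.

How it is judged (in metres and radians):
On the way, in this order (a step that is already met when the one before it is completed fails the run):
1. the deep basket seated on the heating base and let go (z of deep_basket in the frame of base between 0.05 and 0.058 m and horizontal distance between deep_basket and base below 0.01 m and angle between deep_basket's own z axis and vertical below 0.06 rad and contact force between the fingers and deep_basket below 0.05 N), for 0.2 s.
2. the beaker standing in the deep basket and let go (z of beaker in the frame of deep_basket between 0.005 and 0.014 m and horizontal distance between beaker and deep_basket below 0.058 m and angle between beaker's own z axis and vertical below 0.1 rad and contact force between the fingers and beaker below 0.05 N), for 0.2 s.
3. the shallow basket seated on the deep basket and let go (z of shallow_basket in the frame of deep_basket between 0.054 and 0.062 m and horizontal distance between shallow_basket and deep_basket below 0.01 m and angle between shallow_basket's own z axis and vertical below 0.06 rad and contact force between the fingers and shallow_basket below 0.05 N), for 0.2 s.
4. the pot standing in the shallow basket and let go (z of pot in the frame of shallow_basket between 0.005 and 0.014 m and horizontal distance between pot and shallow_basket below 0.058 m and angle between pot's own z axis and vertical below 0.1 rad and contact force between the fingers and pot below 0.05 N), for 0.2 s.
At the end, for the whole second after the job is handed in: Baskets and lid each within 10 mm of the axis and 4 mm of the seated height (54, 58, 40 mm above the one below), tilt under 0.06 rad. Beaker in the deep and pot in the shallow basket: origin 5 to 14 mm above the basket's, within 58 mm of its axis, tilt under 0.1 rad. All at rest (20 mm/s) (z of deep_basket in the frame of base between 0.05 and 0.058 m and horizontal distance between deep_basket and base below 0.01 m and angle between each of deep_basket, shallow_basket, lid's own z axis and vertical below 0.06 rad and z of beaker in the frame of deep_basket between 0.005 and 0.014 m and horizontal distance between beaker and deep_basket below 0.058 m and angle between each of beaker, pot's own z axis and vertical below 0.1 rad and z of shallow_basket in the frame of deep_basket between 0.054 and 0.062 m and horizontal distance between shallow_basket and deep_basket below 0.01 m and z of pot in the frame of shallow_basket between 0.005 and 0.014 m and horizontal distance between pot and shallow_basket below 0.058 m and z of lid in the frame of shallow_basket between 0.036 and 0.044 m and horizontal distance between lid and shallow_basket below 0.01 m and linear speed of each of deep_basket, beaker, shallow_basket, pot, lid below 0.02 m/s); the robot touches nothing.
It fails at once if the eye-drop bottle is moved by more than 30 mm or tipped (distance of dropper from where it was at the start of the episode above 0.03 m or angle between dropper's own z axis and vertical above 0.5 rad).
It fails at once if the hand-sanitiser bottle is moved by more than 30 mm or tipped (distance of sanitiser from where it was at the start of the episode above 0.03 m or angle between sanitiser's own z axis and vertical above 0.5 rad).
It fails at once if the carton is moved by more than 30 mm or tipped (distance of carton from where it was at the start of the episode above 0.03 m or angle between carton's own z axis and vertical above 0.5 rad).
It fails at once if the pen torch is moved by more than 30 mm or tipped (distance of torch from where it was at the start of the episode above 0.03 m or angle between torch's own z axis and vertical above 0.5 rad).
It fails at once if a thing is dropped (falls faster than 0.7 m/s out of the fingers, about 25 mm of free fall) ((linear speed of deep_basket above 0.7 m/s and contact force between the fingers and deep_basket below 0.05 N) or (linear speed of beaker above 0.7 m/s and contact force between the fingers and beaker below 0.05 N) or (linear speed of shallow_basket above 0.7 m/s and contact force between the fingers and shallow_basket below 0.05 N) or (linear speed of pot above 0.7 m/s and contact force between the fingers and pot below 0.05 N) or (linear speed of lid above 0.7 m/s and contact force between the fingers and lid below 0.05 N)).
It also fails if it takes over 134 s, if anything falls off the work surface, if the arm or the gripper's body presses on something with over 40 N, if the wrist force passes 120 N, or if a joint passes its speed limit or range.

## Robot

A 6-joint arm with a two-finger parallel gripper is mounted at the origin on the work surface. World frame = base frame: x ahead of the robot, y to its left, z up, the work surface at z = 0. Lengths are in mm, angles in rad, forces in N, time in s.
With the tool pointing down it reaches from about 350 to 775 mm from the base axis. Payload 7.3 kg.
Tool frame: the origin (TCP) lies at the centre of the arm's flange, where the gripper is bolted on; the fingertips stand 178 mm ahead of it and the grasp point (between the pads) lies 159 mm ahead of it; z points along the fingers, y is the direction in which the jaws open and shut (so a half turn about z gives the same grasp; the last joint's range is limited). The gripper opens to 92 mm and grips with 3 to 60 N. Pads are 19 mm wide; open, the fingers measure 130 mm over their backs; the gripper's body (75 mm by 190 mm) begins 47 mm behind the grasp point.
Start: joints at [1.107, 0.342, 1.524, -0, 1.275, -0.146], TCP at [164.029, 498.721, 404.741] pointing down, gripper open.
Joint ranges: [-2.53, 2.53], [-0.77, 2.02], [0.04, 2.7], [-1, 4.14], [0.28, 2.66], [-3.11, 3.11]. Speed limits (rad/s): [2.57, 2.57, 3.14, 3.14, 3.14, 3.14].

## Interface

Orientations are given as [roll, pitch, yaw] about the fixed x, y, z axes, in that order (R = Rz(yaw) Ry(pitch) Rx(roll)).
In Python, from plant import get_obs, capture, close_job gives the robot as it stands. The module is installed in compiled form; this text tells all that it offers.
- The arm moves only by the shell command python3 -m pendant 'ROWS'. ROWS is JSON, a list of rows, each a list of 3 entries, a list of its own where there are three numbers: the shift along the tool's x, y, z in m, then the turn, a rotation vector about the tool's x, y, z in rad, then the finger opening in m, from 0 to 0.0918. In form: [[[tx, ty, tz], [wx, wy, wz], fingers], ...]. A call has 1 to 10 rows; each row is the pose to reach, as a shift and turn from the pose commanded when the call began, along the tool's axes at that moment; what a row does not reach only later rows make up. A row lasts 1/12 s, in which the tool goes at most 41.7 mm and 7.16 degrees, less where a joint would pass 70% of its speed; a pose out of reach is approached as far as the arm can. A call with a gripper value outside its range is refused whole. The fingers move at their own pace and stop on an object; the grip force is fixed at half the most. Time passes only in rows, so rows that repeat a pose let the fingers close. It gives the time, the measured TCP pose, the force and the opening at its end, in the units of the state.
- get_obs(): the state, without advancing time (a new reading comes with each control period).
- capture(name): name is "side" or "top"; returns a dict with "color" (400x640x3 uint8, red, green, blue), "mtx" (3x3 intrinsics, pixels), "dist" ([k1, k2, p1, p2, k3] as OpenCV has them; the pictures are not rectified), "rvec" (rotation vector, rad) and "tvec" (3), from world to camera coordinates, as OpenCV has them. Camera axes: x right, y down, z forward; pixel columns grow to the right and rows downward; lengths in mm; the calibration is good to about 2 mm. A picture is of the moment at which its call begins. There is no depth.
- close_job(): hands the job in, once; it reports no verdict.
The state is a dict: "time": time; "joint_positions": joint angles; "dq": joint speeds; "tau": joint torques, N m; "tool_pos": TCP position; "tcp_rot": TCP orientation; "contact_force": force on the tool from outside, world axes, zero at the start; "moment": the same for the moment, N m; "grip_width": finger opening in mm.
Only numpy, scipy, OpenCV 4.12 (cv2) and the standard library are available. Lean on these libraries where they do the work, as an engineer would, in place of code of your own. Each camera call takes 0.05 s, during which the arm holds its last target. There are 200 camera calls.

## Working session

There is one attempt and no reset: what is moved stays moved. The work goes in short steps, Python scripts to look and compute and a shell command to move; the robot and the scene stay as the last step left them, time stands still between calls to the robot, and variables do not carry over. Pictures are saved under pics/ and viewed, about 12 in all and at most 16, crops included, and the job is handed in when it is done.

```bash
mkdir -p pics; cat > h.py <<'E'
import numpy as np, cv2
from plant import get_obs, capture, close_job
def snap(n,f):
    c=capture(n); cv2.imwrite('pics/'+f+'.png',c['color'][:,:,::-1]); np.save('pics/'+f+'.npy',{k:c[k] for k in('mtx','dist','rvec','tvec')},allow_pickle=True); return c
def cal(f): return np.load('pics/'+f+'.npy',allow_pickle=True).item()
def w(c,u,v,z):
    p=cv2.undistortPoints(np.array([[[u,v]]],float),np.array(c['mtx']),np.array(c['dist']))[0,0]
    R=cv2.Rodrigues(np.array(c['rvec'],float))[0]; t=np.array(c['tvec'],float).ravel()
    o=-R.T@t; d=R.T@np.array([p[0],p[1],1]); return (o+d*(z-o[2])/d[2])[:2].round(1)
def px(c,P):
    return cv2.projectPoints(np.array(P,float).reshape(-1,3),np.array(c['rvec'],float),np.array(c['tvec'],float),np.array(c['mtx']),np.array(c['dist']))[0].reshape(-1,2).round(1)
E
python3 - <<'E'
from h import *
for n in('top','side'):
    c=snap(n,n+'0'); R=cv2.Rodrigues(np.array(c['rvec'],float))[0]; print(n,(-R.T@np.array(c['tvec']).ravel()).round(),c['mtx'][0][0])
print(get_obs())
E
```

```text
top [ 356.  -89. 1303.] 450.8181088088944
side [  122. -1060.   612.] 412.4092288781867
{'time': 0.1, 'joint_positions': array([ 1.10700594e+00,  3.42665380e-01,  1.52494996e+00, -1.39310375e-05,
        1.27540464e+00, -1.45999323e-01]), 'dq': array([-0.00064186, -0.00300044, -0.00117439, -0.00080142, -0.00167914,
        0.00014624]), 'tau': array([ 3.33762211e-03, -4.32001483e+01, -2.44696981e+01,  7.21528823e-02,
        5.25229471e-02, -7.59131467e-05]), 'tool_pos': array([163.96905426, 498.6037384 , 404.09794478]), 'tcp_rot': array([-3.14017857e+00, -1.94468977e-04,  2.82380552e+00]), 'contact_force': array([0.04556751, 0.00270876, 0.07651162]), 'moment': array([ 0.04423516,  0.00812875, -0.00241876]), 'grip_width': 91.83469251816176}
```

View pics/top0.png

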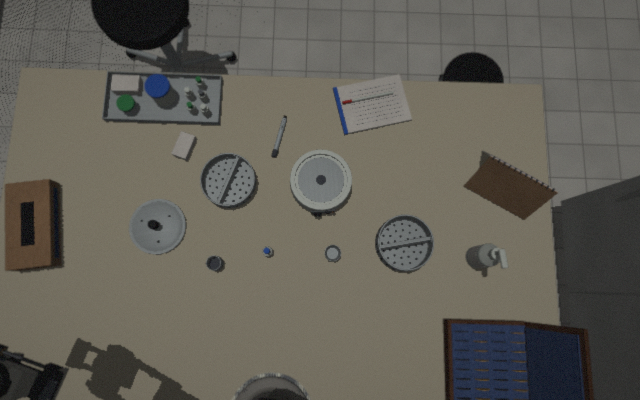

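View pics/side0.png

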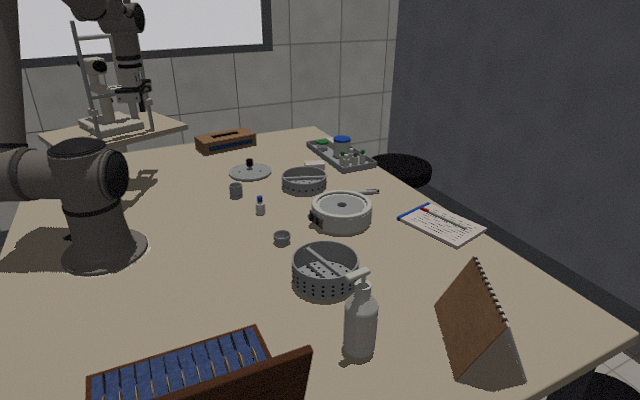

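The top view shows the deep basket (404,243), pot (333,254), dropper (267,252), beaker (215,264), lid (157,227), shallow basket (229,181) and base (321,181). The side view confirms the deep one (3 rows of holes) is next to the sanitiser.

```bash
python3 - <<'E'
from h import *
im=cv2.imread('pics/top0.png')
a=cv2.convertScaleAbs(im[130:290,120:320],alpha=1.6);b=cv2.convertScaleAbs(im[130:290,280:480],alpha=1.6)
for n,x in(('cl',a),('cr',b)): cv2.imwrite(f'pics/{n}.png',cv2.resize(x,None,fx=4,fy=3.75 if 0 else 3.7,interpolation=cv2.INTER_CUBIC))
c=cal('top0')
for n,u,v,z in[('deep rim',404,243,64),('pot',333,254,26),('dropper',267,252,58),('beaker',215,264,44),('lidknob',155,225,56),('shallow',229,181,46),('base',321,181,60)]: print(n,w(c,u,v,z))
E
```

```text
deep rim [ 472.8 -351.4]
pot [ 439.9 -158.2]
dropper [438.6  24.8]
beaker [403.1 167.1]
lidknob [505. 336.]
shallow [637.5 142.7]
base [ 642.1 -118.6]
```

View pics/cl.png

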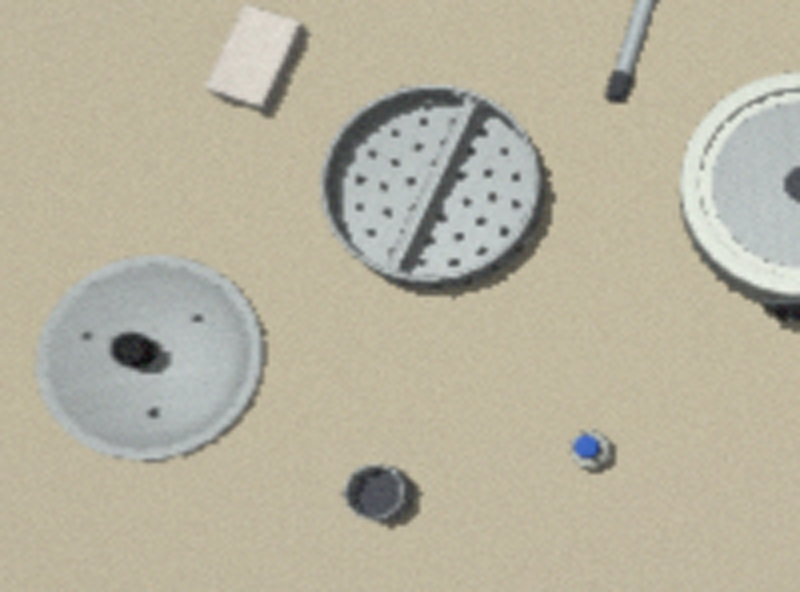

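View pics/cr.png

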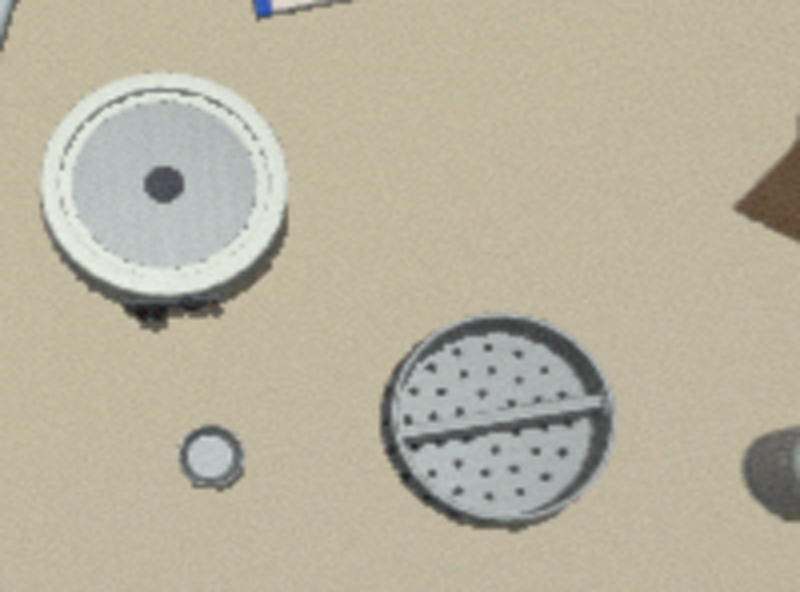

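Crop (4x, 3.7y) readings: shallow rim centre (434,189), bar (470,100)-(400,268); lid knob (133,350); beaker rim (377,493); base rim centre (165,184), deep rim (498,419), bar (400,437)-(605,402); pot rim (212,457). Next I compute poses and overlay the model outlines to check them.

```bash
python3 - <<'E'
from h import *
c=cal('top0')
L=lambda x,y:(120+(x+.5)/4-.5,130+(y+.5)/3.7-.5)
Rr=lambda x,y:(280+(x+.5)/4-.5,130+(y+.5)/3.7-.5)
m={'shallow':(L(434,189),46,78),'lid':(L(151,358),10,80),'knob':(L(133,350),56,13),'beaker':(L(377,493),44,21),'dropper':(L(587,446),58,8),'base':(Rr(165,184),60,74),'baseo':(Rr(165,184),60,90),'deep':(Rr(498,419),64,78),'pot':(Rr(212,457),26,24)}
im=cv2.convertScaleAbs(cv2.imread('pics/top0.png'),alpha=1.6)
S=4; x0,y0=120,140
cr=cv2.resize(im[y0:y0+140,x0:x0+320],None,fx=2.5*S/4*1,fy=2.5*S/4,interpolation=cv2.INTER_CUBIC)
th=np.linspace(0,2*np.pi,80)
def draw(P,col):
    q=px(c,P); q=((q-[x0,y0]+.5)*2.5-.5)
    cv2.polylines(cr,[np.round(q*16).astype(np.int32)],False,col,1,cv2.LINE_AA,4)
for n,((u,v),z,r) in m.items():
    p=w(c,u,v,z); print(n,p,'r',np.hypot(*p).round())
    draw(np.c_[p[0]+r*np.cos(th),p[1]+r*np.sin(th),np.full(80,z)],(0,0,255))
for n,a,b,z in(('sh',L(470,100),L(400,268),38),('dp',Rr(400,437),Rr(605,402),56)):
    A,B=w(c,*a,z),w(c,*b,z); print(n,A,B,(A+B)/2,np.arctan2(*(A-B)[::-1]))
    draw([[*A,z],[*B,z]],(0,255,0))
cv2.imwrite('pics/ov.png',cr)
E
```

```text
shallow [638.2 145.2] r 655.0
lid [506.7 344.6] r 613.0
knob [506.9 342. ] r 611.0
beaker [406.  170.4] r 440.0
dropper [443.5  26.7] r 444.0
base [ 646.8 -118.2] r 658.0
baseo [ 646.8 -118.2] r 658.0
deep [ 473.1 -351.7] r 590.0
pot [ 442.3 -157.1] r 469.0
sh [712.1 125.2] [577.3 166.9] [644.7  146.05] -0.300009976705422
dp [ 458.6 -285.3] [ 488.7 -428.2] [ 473.65 -356.75] 1.7783983546756574
```

View pics/ov.png

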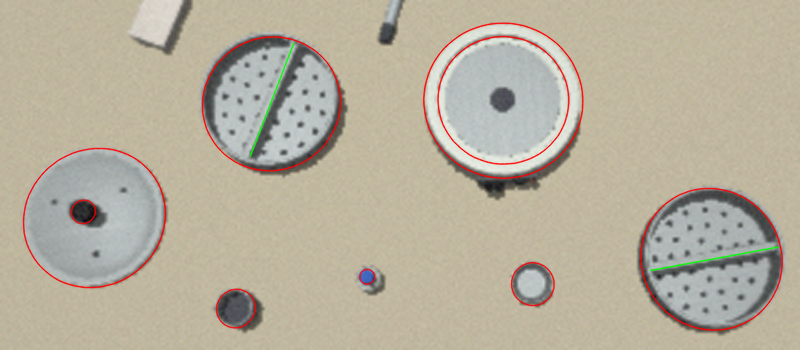

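The outlines fit well. I'll head for the deep basket via a waypoint, and add a small helper that gives the shifts in tool axes.

```bash
cat > d.py <<'E'
import sys
from h import *
from scipy.spatial.transform import Rotation as Ro
def d(x,y,z,yaw):
    o=get_obs(); R=Ro.from_euler('xyz',o['tcp_rot']); T=Ro.from_euler('xyz',[np.pi,0,yaw])
    print('at',np.round(o['tool_pos'],1),np.round(o['tcp_rot'],3),'j',np.round(o['joint_positions'],2),'F',np.round(o['contact_force'],1),'g',round(o['grip_width'],1),'t',round(o['time'],1))
    print('shift',((R.inv().apply(np.array([x,y,z])-o['tool_pos']))/1000).round(4),'turn',(R.inv()*T).as_rotvec().round(4))
d(*map(float,sys.argv[1:5]))
E
python3 -m pendant '[[[-0.03,-0.016,0.005],[0,0,0.1],0.0918],[[-0.06,-0.032,0.01],[0,0,0.2],0.0918],[[-0.09,-0.048,0.016],[0,0,0.3],0.0918],[[-0.12,-0.064,0.02],[0,0,0.4],0.0918],[[-0.15,-0.08,0.025],[0,0,0.5],0.0918],[[-0.18,-0.097,0.03],[0,0,0.6],0.0918],[[-0.21,-0.113,0.035],[0,0,0.7],0.0918],[[-0.24,-0.13,0.04],[0,0,0.8],0.0918],[[-0.27,-0.145,0.047],[0,0,0.95],0.0918],[[-0.302,-0.163,0.054],[0,0,1.046],0.0918]]'
python3 d.py 440 -80 330 1.778;python3 d.py 473 -353 300 1.778
```

```text
time: 0.93
tool_pos: [400.7, 248.3, 350.4]
tcp_rot: [3.142, -0.0, 1.772]
contact_force: [-0.0, 0.5, -0.3]
grip_width: 91.7
at [400.7 248.3 350.4] [ 3.142 -0.     1.772] j [0.39 0.3  1.75 0.   1.09 0.19] F [-0.   0.5 -0.3] g 91.7 t 0.9
shift [-0.3296 -0.0271  0.0203] turn [ 0.     -0.0003 -0.006 ]
at [400.7 248.3 350.4] [ 3.142 -0.     1.772] j [0.39 0.3  1.75 0.   1.09 0.19] F [-0.   0.5 -0.3] g 91.7 t 0.9
shift [-0.6036 -0.0494  0.0502] turn [ 0.     -0.0003 -0.006 ]
```

```bash

python3 -m pendant '[[[-0.033,-0.0027,0.002],[0,0,-0.006],0.0918],[[-0.066,-0.0054,0.004],[0,0,-0.006],0.0918],[[-0.1,-0.008,0.006],[0,0,-0.006],0.0918],[[-0.133,-0.011,0.008],[0,0,-0.006],0.0918],[[-0.166,-0.0135,0.01],[0,0,-0.006],0.0918],[[-0.2,-0.016,0.012],[0,0,-0.006],0.0918],[[-0.233,-0.019,0.014],[0,0,-0.006],0.0918],[[-0.266,-0.022,0.016],[0,0,-0.006],0.0918],[[-0.3,-0.025,0.018],[0,0,-0.006],0.0918],[[-0.33,-0.027,0.02],[0,0,-0.006],0.0918]]'
python3 -m pendant '[[[-0.034,-0.003,0.004],[0,0,0],0.0918],[[-0.068,-0.006,0.008],[0,0,0],0.0918],[[-0.102,-0.008,0.012],[0,0,0],0.0918],[[-0.136,-0.011,0.016],[0,0,0],0.0918],[[-0.17,-0.014,0.02],[0,0,0],0.0918],[[-0.204,-0.017,0.024],[0,0,0],0.0918],[[-0.238,-0.02,0.028],[0,0,0],0.0918],[[-0.265,-0.022,0.03],[0,0,0],0.0918],[[-0.274,-0.0223,0.03],[0,0,0],0.0918],[[-0.274,-0.0223,0.03],[0,0,0],0.0918]]'
python3 d.py 473 -353 220 1.778
python3 - <<'E'
from h import *
a=cv2.imread
for n in('top','side'): snap(n,n+'1')
x=cv2.resize(a('pics/top1.png')[190:290,350:480],None,fx=3.8,fy=3.8,interpolation=cv2.INTER_CUBIC)
y=cv2.resize(a('pics/side1.png')[180:330,260:400],None,fx=2.2,fy=2.53,interpolation=cv2.INTER_CUBIC)
cv2.imwrite('pics/m1.png',cv2.convertScaleAbs(np.hstack([x[:379],y[:379]]),alpha=1.5)); print(x.shape,y.shape)
E
```

```text
time: 1.77
tool_pos: [441.1, -80.9, 330.4]
tcp_rot: [-3.141, -0.0, 1.783]
contact_force: [1.2, 0.0, -0.3]
grip_width: 91.8
time: 2.6
tool_pos: [477.2, -353.4, 299.8]
tcp_rot: [-3.141, -0.001, 1.781]
contact_force: [0.4, 0.4, 0.7]
grip_width: 91.6
at [ 477.2 -353.4  299.8] [-3.141e+00 -1.000e-03  1.781e+00] j [-0.77  0.56  1.47 -0.    1.11 -0.98] F [0.4 0.4 0.7] g 91.6 t 2.6
shift [ 0.0012 -0.004   0.0798] turn [-0.0004 -0.0005  0.0033]
(380, 494, 3) (379, 308, 3)
```

View pics/m1.png

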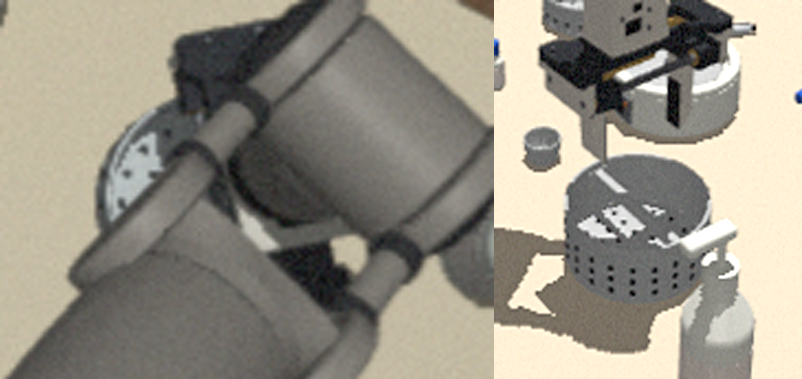

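The side view shows the gripper above the basket, straddling the bar, clear of the sanitiser. I'll narrow the opening, descend and grip.

```bash

python3 -m pendant '[[[0.001,-0.004,0],[0,0,0.003],0.06],[[0.001,-0.004,0],[0,0,0.003],0.06],[[0.001,-0.004,0.02],[0,0,0.003],0.06],[[0.001,-0.004,0.04],[0,0,0.003],0.06],[[0.001,-0.004,0.06],[0,0,0.003],0.06],[[0.001,-0.004,0.075],[0,0,0.003],0.06],[[0.001,-0.004,0.085],[0,0,0.003],0.06],[[0.001,-0.004,0.0905],[0,0,0.003],0.06],[[0.001,-0.004,0.0905],[0,0,0.003],0.06],[[0.001,-0.004,0.0905],[0,0,0.003],0.06]]'
python3 -m pendant '[[[0,0,0],[0,0,0],0.04],[[0,0,0],[0,0,0],0.025],[[0,0,0],[0,0,0],0.015],[[0,0,0],[0,0,0],0.01],[[0,0,0],[0,0,0],0.0],[[0,0,0],[0,0,0],0.0],[[0,0,0],[0,0,0],0.0],[[0,0,0],[0,0,0],0.0]]'
python3 -m pendant '[[[0,0,-0.005],[0,0,0],0],[[0,0,-0.015],[0,0,0],0],[[0,0,-0.03],[0,0,0],0],[[0,0,-0.05],[0,0,0],0],[[0,0,-0.07],[0,0,0],0],[[0,0,-0.09],[0,0,0],0],[[0,0,-0.11],[0,0,0],0],[[0,0,-0.12],[0,0,0],0],[[0,0,-0.12],[0,0,0],0]]'
python3 d.py 646 -118 329 1.778
python3 - <<'E'
from h import *
snap('side','side2'); snap('top','top2')
cv2.imwrite('pics/s2.png',cv2.convertScaleAbs(np.hstack([cv2.resize(cv2.imread('pics/side2.png')[100:340,220:420],None,fx=2,fy=2),cv2.resize(cv2.imread('pics/top2.png')[120:300,340:500],(400,480))]),alpha=1.5))
E
```

```text
time: 3.53
tool_pos: [473.7, -351.2, 210.8]
tcp_rot: [3.141, 0.001, 1.781]
contact_force: [-0.5, 0.1, 0.4]
grip_width: 59.7
time: 4.2
tool_pos: [473.4, -351.4, 210.2]
tcp_rot: [3.141, -0.0, 1.781]
contact_force: [5.3, 1.0, -1.5]
grip_width: 11.7
time: 4.95
tool_pos: [473.7, -351.6, 333.1]
tcp_rot: [3.139, 0.004, 1.781]
contact_force: [0.2, 0.3, -4.0]
grip_width: 9.7
at [ 473.7 -351.6  333.1] [3.139 0.004 1.781] j [-0.77  0.52  1.45  0.    1.17 -0.98] F [ 0.2  0.3 -4. ] g 9.7 t 5.0
shift [0.1926 0.2172 0.004 ] turn [0.0029 0.0042 0.0029]
```

View pics/s2.png

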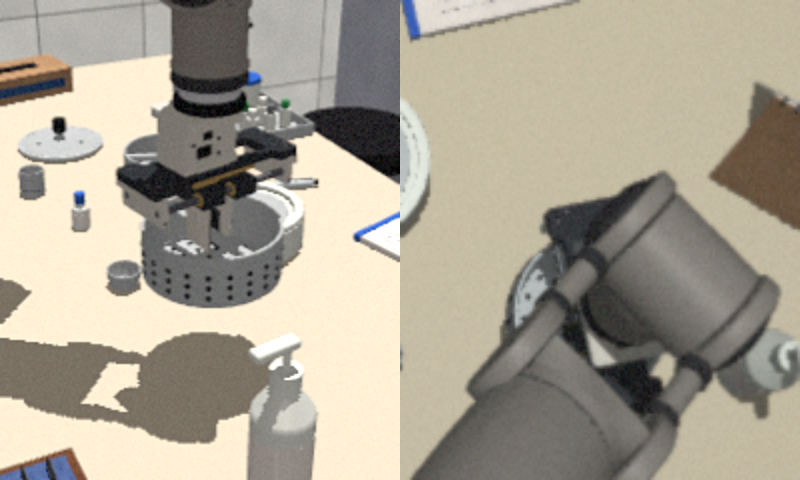

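Basket held level, 4 N of weight, with nothing disturbed. Before placing it I'll refine the circle centres with a gradient fit on the first top image.

```bash
python3 - <<'E'
from h import *
from scipy.ndimage import map_coordinates as mc, gaussian_filter as g
c=cal('top0'); im=g(cv2.imread('pics/top0.png').astype(float).mean(2),0.8)
gy,gx=np.gradient(im); th=np.linspace(0,2*np.pi,360,endpoint=False)
def sc(x,y,z,r,ab):
    q=px(c,np.c_[x+r*np.cos(th),y+r*np.sin(th),np.full(360,z)]); n=q-q.mean(0); n/=np.linalg.norm(n,axis=1)[:,None]
    s=n[:,0]*mc(gx,[q[:,1],q[:,0]],order=1)+n[:,1]*mc(gy,[q[:,1],q[:,0]],order=1)
    return abs(np.clip(s,-25,25)).mean() if ab else abs(s.mean())
def fit(n,x,y,cs,ab=1):
    G=np.arange(-9,9.1,.75); S=[(sum(sc(x+a,y+b,z,r,ab) for z,r in cs),x+a,y+b) for a in G for b in G]
    S.sort(reverse=True); t=np.array(S[:6]); print(n,t[0].round(1),t[:,1:].mean(0).round(1))
fit('deep out+in',473,-352,[(64,78),(64,74)]); fit('deep out',473,-352,[(64,78)])
fit('shal out+in',638,145,[(46,78),(46,74)]); fit('shal out',638,145,[(46,78)])
fit('base rec',646,-118,[(60,74)]); fit('base rec bottom',646,-118,[(52,74)]); 
for r in(84,86,88,90): fit(f'base out{r}',646,-118,[(60,r)],0)
for z in(6,10,14): fit(f'lid{z}',507,344,[(z,80)])
fit('knob',507,342,[(56,13)],0)
fit('beaker',406,170,[(44,21)]); fit('pot',442,-157,[(26,24)])
E
```

```text
deep out+in [  28.5  475.2 -354.2] [ 475.2 -354.6]
deep out [  15.7  470.8 -349. ] [ 470.9 -349.1]
shal out+in [ 31.5 642.5 148. ] [642.9 148. ]
shal out [ 13.9 642.5 149.5] [642.2 149. ]
base rec [   9.9  637.  -109. ] [ 637.5 -109.5]
base rec bottom [   9.7  637.  -110.5] [ 637.1 -110.4]
base out84 [  13.   645.2 -117.2] [ 645.6 -117.2]
base out86 [  16.5  647.5 -117.2] [ 647.4 -117.4]
base out88 [  15.9  649.  -117.2] [ 649.  -117.6]
base out90 [  12.3  651.2 -118. ] [ 651.4 -117.9]
lid6 [  4.5 505.5 341.8] [505.6 341.6]
lid10 [  4.4 505.5 340.2] [505.4 340.4]
lid14 [  4.3 504.8 339.5] [504.9 339.4]
knob [ 22. 507. 342.] [506.9 342. ]
beaker [ 14.8 406.8 170.8] [406.2 168.6]
pot [  14.5  441.2 -157. ] [ 441.6 -157. ]
```

```bash
python3 d.py 646 -115 329 1.778
python3 -m pendant '[[[0.01,0.011,0],[0.001,0.002,0.001],0],[[0.03,0.034,0],[0.002,0.004,0.002],0],[[0.055,0.062,0],[0.002,0.004,0.003],0],[[0.08,0.09,0.001],[0.002,0.004,0.003],0],[[0.105,0.118,0.002],[0.002,0.004,0.003],0],[[0.13,0.146,0.003],[0.002,0.004,0.003],0],[[0.155,0.174,0.003],[0.002,0.004,0.003],0],[[0.175,0.197,0.004],[0.002,0.004,0.003],0],[[0.19,0.211,0.004],[0.002,0.004,0.003],0],[[0.195,0.216,0.004],[0.002,0.004,0.003],0]]'
python3 d.py 646 -115 275 1.778
```

```text
at [ 473.2 -351.2  329.8] [-3.141 -0.     1.781] j [-0.77  0.52  1.45  0.    1.17 -0.98] F [-0.1 -0.8 -3. ] g 9.6 t 5.0
shift [0.195  0.2183 0.0009] turn [-0.0002 -0.0005  0.0028]
time: 5.88
tool_pos: [645.0, -112.2, 323.7]
tcp_rot: [-3.137, -0.007, 1.781]
contact_force: [-0.6, 0.1, -3.4]
grip_width: 9.4
at [ 645.  -112.2  323.7] [-3.137 -0.007  1.781] j [-0.29  0.65  1.24  0.    1.26 -0.5 ] F [-0.6  0.1 -3.4] g 9.4 t 5.9
shift [-0.0033  0.0006  0.0486] turn [-0.0046 -0.0068  0.0032]
```

```bash
python3 -m pendant '[[[0,0,0],[-0.002,-0.004,0],0],[[0,0,0],[-0.002,-0.004,0],0],[[0,0,0],[-0.002,-0.004,0],0],[[0,0,0],[-0.002,-0.004,0],0]]'
python3 d.py 646 -115 275 1.778
python3 - <<'E'
from h import *
snap('side','side3'); snap('top','top3')
im=cv2.imread('pics/side3.png'); c=cal('side3'); S=4;x0,y0=270,110
cr=cv2.convertScaleAbs(cv2.resize(im[y0:y0+140,x0:x0+150],None,fx=S,fy=S,interpolation=cv2.INTER_CUBIC),alpha=1.5)
th=np.linspace(0,2*np.pi,80); zb=get_obs()['tool_pos'][2]-210.2
for x,y,z,r in((646.5,-118,zb+64,78),(646.5,-118,zb+6,78),(646.5,-117.5,60,90),(646.5,-117.5,60,74)):
    q=(px(c,np.c_[x+r*np.cos(th),y+r*np.sin(th),np.full(80,z)])-[x0,y0]+.5)*S-.5
    cv2.polylines(cr,[np.round(q*16).astype(np.int32)],False,(0,0,255),1,cv2.LINE_AA,4)
cv2.imwrite('pics/s3.png',cr)
E
```

```text
time: 6.22
tool_pos: [643.4, -117.1, 325.9]
tcp_rot: [-3.141, -0.0, 1.776]
contact_force: [-0.1, -0.2, -3.6]
grip_width: 9.9
at [ 643.4 -117.1  325.9] [-3.141 -0.     1.776] j [-0.3   0.64  1.24 -0.    1.26 -0.5 ] F [-0.1 -0.2 -3.6] g 9.9 t 6.2
shift [0.0015 0.003  0.0509] turn [-0.0008 -0.0001 -0.002 ]
```

View pics/s3.png

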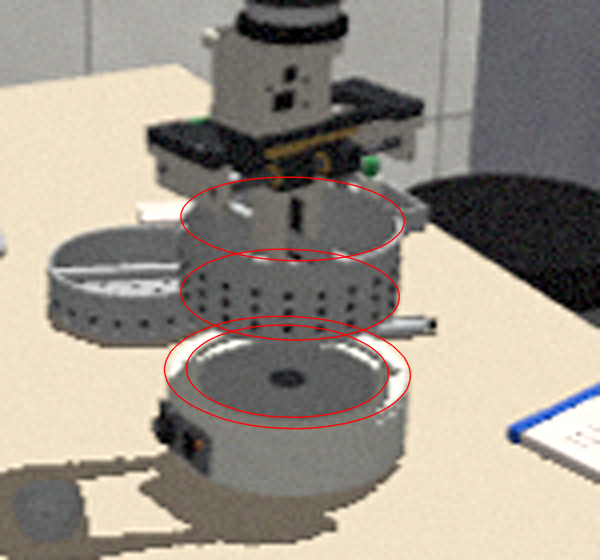

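The overlay agrees with both base and basket to about 2 mm. Descending with the small correction.

```bash
python3 -m pendant '[[[0.0015,0.003,0.01],[0,0,0],0],[[0.0015,0.003,0.02],[0,0,0],0],[[0.0015,0.003,0.03],[0,0,0],0],[[0.0015,0.003,0.04],[0,0,0],0],[[0.0015,0.003,0.046],[0,0,0],0],[[0.0015,0.003,0.05],[0,0,0],0],[[0.0015,0.003,0.05],[0,0,0],0]]'
python3 -m pendant '[[[0,0,0.003],[0,0,0],0],[[0,0,0.006],[0,0,0],0],[[0,0,0.009],[0,0,0],0],[[0,0,0.011],[0,0,0],0],[[0,0,0.011],[0,0,0],0],[[0,0,0.011],[0,0,0],0]]'
python3 d.py 646 -115 264 1.778
```

```text
time: 6.9
tool_pos: [646.4, -113.4, 274.7]
tcp_rot: [-3.14, -0.001, 1.778]
contact_force: [-0.3, 0.1, -3.7]
grip_width: 9.8
time: 7.4
tool_pos: [646.6, -113.5, 265.2]
tcp_rot: [-3.142, -0.0, 1.778]
contact_force: [0.8, 0.7, -2.5]
grip_width: 9.7
at [ 646.6 -113.5  265.2] [-3.142 -0.     1.778] j [-0.29  0.71  1.3   0.    1.13 -0.5 ] F [ 0.8  0.7 -2.5] g 9.7 t 7.4
shift [-0.0013 -0.0009  0.0012] turn [-0.     -0.0001 -0.0002]
```

```bash
python3 -m pendant '[[[-0.001,0,0.001],[0,0,0],0],[[-0.001,0,0.002],[0,0,0],0],[[-0.001,0,0.002],[0,0,0],0],[[-0.001,0,0.002],[0,0,0],0]]'
python3 d.py 646 -115 264 1.778
```

```text
time: 7.73
tool_pos: [646.9, -114.6, 263.3]
tcp_rot: [3.141, 0.0, 1.778]
contact_force: [0.2, -0.4, -2.3]
grip_width: 9.7
at [ 646.9 -114.6  263.3] [3.141 0.    1.778] j [-0.29  0.71  1.3  -0.    1.13 -0.5 ] F [ 0.2 -0.4 -2.3] g 9.7 t 7.7
shift [-0.0002 -0.0009 -0.0007] turn [ 0.0003  0.0002 -0.0003]
```

The basket is at seating height and part of its weight is off. Release it and lift.

```bash
python3 -m pendant '[[[0,0,0],[0,0,0],0.015],[[0,0,0],[0,0,0],0.025],[[0,0,0],[0,0,0],0.04],[[0,0,0],[0,0,0],0.05],[[0,0,0],[0,0,0],0.05],[[0,0,0],[0,0,0],0.05]]'
python3 -m pendant '[[[0,0,-0.02],[0,0,0],0.05],[[0,0,-0.04],[0,0,0],0.05],[[0,0,-0.06],[0,0,0],0.05],[[0,0,-0.08],[0,0,0],0.05],[[0,0,-0.1],[0,0,0],0.05],[[-0.02,0,-0.12],[0,0,0],0.05],[[-0.02,0,-0.12],[0,0,0],0.05]]'
python3 d.py 430 130 330 1.778
python3 - <<'E'
from h import *
snap('side','side4'); snap('top','top4')
im=cv2.imread('pics/side4.png'); c=cal('side4'); S=4;x0,y0=290,160
cr=cv2.convertScaleAbs(cv2.resize(im[y0:y0+85,x0:x0+100],None,fx=S,fy=S,interpolation=cv2.INTER_CUBIC),alpha=1.5)
th=np.linspace(0,2*np.pi,80)
for x,y,z,r in((646.5,-117.5,54+64,78),(646.5,-117.5,60,90)):
    q=(px(c,np.c_[x+r*np.cos(th),y+r*np.sin(th),np.full(80,z)])-[x0,y0]+.5)*S-.5
    cv2.polylines(cr,[np.round(q*16).astype(np.int32)],False,(0,0,255),1,cv2.LINE_AA,4)
t=cv2.convertScaleAbs(cv2.resize(cv2.imread('pics/top4.png')[130:215,280:380],None,fx=S,fy=S),alpha=1.5)
cv2.imwrite('pics/s4.png',np.hstack([cr,t]))
E
```

```text
time: 8.23
tool_pos: [646.8, -114.5, 263.4]
tcp_rot: [3.141, 0.0, 1.778]
contact_force: [0.1, -0.5, -0.3]
grip_width: 43.7
time: 8.82
tool_pos: [651.6, -136.3, 388.1]
tcp_rot: [3.134, 0.006, 1.777]
contact_force: [0.3, -0.3, 0.2]
grip_width: 50.1
at [ 651.6 -136.3  388.1] [3.134 0.006 1.777] j [-0.32  0.62  1.12 -0.    1.4  -0.53] F [ 0.3 -0.3  0.2] g 50.1 t 8.8
shift [ 0.3063 -0.1629  0.0552] turn [ 0.0072  0.0056 -0.0015]
```

View pics/s4.png

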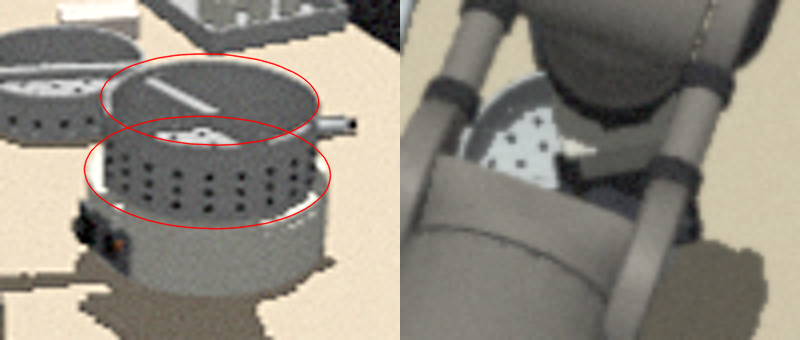

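Deep basket is seated and level on the base: its rim matches the projected ellipse and the bottom is hidden in the recess. Next is the beaker.

```bash
python3 -m pendant '[[[0.03,-0.016,0],[0,0,0.1],0.07],[[0.06,-0.032,0.005],[0,0,0.2],0.07],[[0.09,-0.048,0.01],[0,0,0.3],0.07],[[0.12,-0.064,0.015],[0,0,0.4],0.07],[[0.15,-0.08,0.02],[0,0,0.5],0.07],[[0.18,-0.096,0.025],[0,0,0.6],0.07],[[0.21,-0.112,0.03],[0,0,0.7],0.07],[[0.24,-0.128,0.04],[0,0,0.8],0.07],[[0.27,-0.144,0.05],[0,0,0.9],0.07],[[0.3,-0.16,0.055],[0,0,1.0],0.07]]'
python3 d.py 406.5 170 290 0.207
```

```text
time: 9.75
tool_pos: [430.1, 127.9, 326.0]
tcp_rot: [-3.139, 0.003, 0.773]
contact_force: [0.2, 0.9, 0.0]
grip_width: 69.9
at [430.1 127.9 326. ] [-3.139e+00  3.000e-03  7.730e-01] j [0.12 0.29 1.84 0.   1.01 0.92] F [0.2 0.9 0. ] g 69.9 t 9.8
shift [ 0.0126 -0.0465  0.0361] turn [-0.0019  0.0038  0.5657]
```

```bash
python3 -m pendant '[[[0.003,-0.009,0.007],[0,0,0.11],0.07],[[0.006,-0.018,0.014],[0,0,0.22],0.07],[[0.008,-0.028,0.02],[0,0,0.33],0.07],[[0.01,-0.037,0.028],[0,0,0.44],0.07],[[0.0126,-0.0465,0.036],[0,0,0.566],0.07],[[0.0126,-0.0465,0.036],[0,0,0.566],0.07],[[0.0126,-0.0465,0.036],[0,0,0.566],0.07],[[0.0126,-0.0465,0.036],[0,0,0.566],0.07]]'
python3 d.py 406.5 170 193 0.207
python3 - <<'E'
from h import *
snap('side','side5'); snap('top','top5')
a=cv2.convertScaleAbs(cv2.resize(cv2.imread('pics/side5.png')[60:240,170:350],None,fx=2.2,fy=2.2),alpha=1.5)
t=cv2.convertScaleAbs(cv2.resize(cv2.imread('pics/top5.png')[120:220,275:375],None,fx=3.96,fy=3.96,interpolation=cv2.INTER_CUBIC),alpha=1.5)
cv2.imwrite('pics/s5.png',np.hstack([a,t]))
E
```

```text
time: 10.42
tool_pos: [408.9, 168.5, 292.0]
tcp_rot: [-3.142, 0.001, 0.216]
contact_force: [0.1, 0.5, -0.1]
grip_width: 70.0
at [408.9 168.5 292. ] [-3.142e+00  1.000e-03  2.160e-01] j [0.22 0.33 1.9  0.   0.91 1.57] F [ 0.1  0.5 -0.1] g 70.0 t 10.4
shift [-0.002 -0.002  0.099] turn [-0.      0.0006  0.009 ]
```

View pics/s5.png

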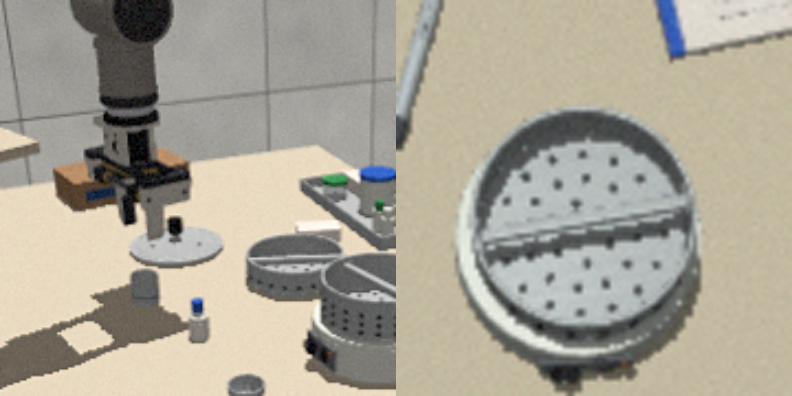

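The beaker is under the open jaws (side), and the seated deep basket is unobstructed in the top view. I'll fit its rim centre while descending on the beaker.

```bash
cat > fit.py <<'E'
from h import *
from scipy.ndimage import map_coordinates as mc, gaussian_filter as g
th=np.linspace(0,2*np.pi,360,endpoint=False)
def fit(f,x,y,z,rs,G=np.arange(-9,9.1,1)):
    c=cal(f); im=g(cv2.imread(f'pics/{f}.png').astype(float).mean(2),0.8); gy,gx=np.gradient(im)
    def sc(x,y,r):
        q=px(c,np.c_[x+r*np.cos(th),y+r*np.sin(th),np.full(360,z)]); n=q-q.mean(0); n/=np.linalg.norm(n,axis=1)[:,None]
        s=n[:,0]*mc(gx,[q[:,1],q[:,0]],order=1)+n[:,1]*mc(gy,[q[:,1],q[:,0]],order=1)
        return abs(np.clip(s,-25,25)).mean()
    S=sorted([(sum(sc(x+a,y+b,r) for r in rs),x+a,y+b) for a in G for b in G],reverse=True); t=np.array(S[:6]); print(f,z,rs,t[0].round(1),t[:,1:].mean(0).round(1))
E
python3 -c "
from fit import *
for rs in([78,74],[76,72],[74,70],[78],[74],[72]): fit('top5',646,-118,118,rs)
c=cal('top5')
k=lambda x,y:w(c,275+(x+.5)/3.96-.5,120+(y+.5)/3.96-.5,110)
A,B=k(488,242),k(690,202); print('bar',A,B,(A+B)/2,np.arctan2(*(A-B)[::-1]),np.hypot(*(A-B)))"
python3 -m pendant '[[[-0.002,-0.002,0.02],[0,0,0.009],0.07],[[-0.002,-0.002,0.04],[0,0,0.009],0.07],[[-0.002,-0.002,0.06],[0,0,0.009],0.07],[[-0.002,-0.002,0.08],[0,0,0.009],0.07],[[-0.002,-0.002,0.09],[0,0,0.009],0.07],[[-0.002,-0.002,0.098],[0,0,0.009],0.07],[[-0.002,-0.002,0.098],[0,0,0.009],0.07],[[-0.002,-0.002,0.098],[0,0,0.009],0.06]]'
python3 -m pendant '[[[0,0,0],[0,0,0],0.052],[[0,0,0],[0,0,0],0.046],[[0,0,0],[0,0,0],0.042],[[0,0,0],[0,0,0],0.035],[[0,0,0],[0,0,0],0.03],[[0,0,0],[0,0,0],0.03],[[0,0,0],[0,0,0],0.03]]'
python3 d.py 406 170 193 0.207
```

```text
top5 118 [78, 74] [  35.6  647.  -119. ] [ 646.5 -119. ]
top5 118 [76, 72] [  34.6  646.  -119. ] [ 646.5 -119. ]
top5 118 [74, 70] [  26.7  647.  -117. ] [ 647.5 -117.5]
top5 118 [78] [  16.5  641.  -119. ] [ 641.8 -118.7]
top5 118 [74] [  20.3  647.  -120. ] [ 646.7 -119.5]
top5 118 [72] [  14.3  637.  -114. ] [ 639.5 -114.7]
bar [ 637.5 -326.7] [ 670.  -466.9] [ 653.75 -396.8 ] 1.7985847063210274 143.91765006419467
time: 11.18
tool_pos: [407.0, 170.0, 194.4]
tcp_rot: [-3.142, -0.0, 0.203]
contact_force: [0.2, 0.1, 0.9]
grip_width: 66.8
time: 11.77
tool_pos: [406.9, 170.2, 194.8]
tcp_rot: [-3.142, -0.001, 0.203]
contact_force: [-0.9, -0.3, 6.2]
grip_width: 41.6
at [406.9 170.2 194.8] [-3.142e+00 -1.000e-03  2.030e-01] j [0.22 0.5  2.   0.   0.64 1.59] F [-0.9 -0.3  6.2] g 41.6 t 11.8
shift [-0.0009  0.      0.0018] turn [-0.0001 -0.0013 -0.004 ]
```

```bash
python3 -m pendant '[[[0,0,-0.005],[0,0,0],0.03],[[0,0,-0.015],[0,0,0],0.03],[[0,0,-0.035],[0,0,0],0.03],[[0,0,-0.06],[0,0,0],0.03],[[0,0,-0.09],[0,0,0],0.03],[[0,0,-0.12],[0,0,0],0.03],[[0,0,-0.14],[0,0,0],0.03],[[0,0,-0.14],[0,0,0],0.03],[[0,0,-0.14],[0,0,0],0.03]]'
python3 -c "
from h import *
c=cal('top5')
k=lambda x,y:w(c,275+(x-396+.5)/3.96-.5,120+(y+.5)/3.96-.5,110)
A,B=k(488,242),k(690,202); M=(A+B)/2; th=np.arctan2(*(A-B)[::-1]); n=np.array([-np.sin(th),np.cos(th)]); print('bar',A,B,M,th,np.hypot(*(A-B)),n,(M-[646.5,-119])@n)"
python3 d.py 610 -126 334 0.207
```

```text
time: 12.52
tool_pos: [406.5, 170.1, 334.9]
tcp_rot: [-3.142, -0.002, 0.203]
contact_force: [-0.1, -0.9, -0.8]
grip_width: 42.1
bar [629.4 -54.7] [ 661.8 -192.8] [ 645.6  -123.75] 1.8012411296314002 141.84981494524413 [-0.97356489 -0.22841059] 1.9611587093532505
at [406.5 170.1 334.9] [-3.142e+00 -2.000e-03  2.030e-01] j [0.22 0.27 1.85 0.   1.02 1.59] F [-0.1 -0.9 -0.8] g 42.1 t 12.5
shift [0.1396 0.331  0.0012] turn [-0.     -0.0022 -0.0041]
```

```bash
python3 -m pendant '[[[0.006,0.014,0],[0,0,0],0.03],[[0.02,0.048,0],[0,0,0],0.03],[[0.035,0.084,0],[0,0,0],0.03],[[0.05,0.12,0],[0,0,0],0.03],[[0.065,0.156,0],[0,0,0],0.03],[[0.08,0.192,0],[0,0,0],0.03],[[0.095,0.228,0],[0,0,0],0.03],[[0.11,0.264,0],[0,0,-0.01],0.03],[[0.124,0.298,0],[0,0,-0.017],0.03],[[0.134,0.321,0],[0,0,-0.017],0.03]]'
python3 -m pendant '[[[0.005,0.009,0],[0,0,0],0.03],[[0.005,0.011,0],[0,0,0],0.03],[[0.005,0.011,0],[0,0,0],0.03],[[0.005,0.011,0],[0,0,0],0.03]]'
python3 d.py 609.5 -127 258 0.22
```

```text
time: 13.35
tool_pos: [603.4, -120.3, 331.5]
tcp_rot: [-3.14, 0.003, 0.218]
contact_force: [-0.6, 0.2, -0.4]
grip_width: 41.8
time: 13.68
tool_pos: [609.2, -126.2, 332.8]
tcp_rot: [-3.14, 0.002, 0.22]
contact_force: [-0.3, 0.7, -1.2]
grip_width: 41.7
at [ 609.2 -126.2  332.8] [-3.14e+00  2.00e-03  2.20e-01] j [-0.33  0.58  1.34  0.    1.22  1.02] F [-0.3  0.7 -1.2] g 41.7 t 13.7
shift [0.0003 0.001  0.0748] turn [-0.0019  0.0025  0.0002]
```

```bash
python3 -m pendant '[[[0,0.001,0.01],[-0.001,0.002,0],0.03],[[0,0.001,0.025],[-0.001,0.002,0],0.03],[[0,0.001,0.04],[-0.001,0.002,0],0.03],[[0,0.001,0.055],[-0.001,0.002,0],0.03],[[0,0.001,0.063],[-0.001,0.002,0],0.03],[[0,0.001,0.068],[-0.001,0.002,0],0.03],[[0,0.001,0.07],[-0.001,0.002,0],0.03],[[0,0.001,0.072],[-0.001,0.002,0],0.03],[[0,0.001,0.072],[-0.001,0.002,0],0.03]]'
python3 d.py 609.5 -127 257.8 0.22
python3 - <<'E'
from h import *
snap('side','side6')
cv2.imwrite('pics/s6.png',cv2.convertScaleAbs(cv2.resize(cv2.imread('pics/side6.png')[120:260,260:400],None,fx=4,fy=4,interpolation=cv2.INTER_CUBIC),alpha=1.5))
E
```

```text
time: 14.43
tool_pos: [610.2, -127.8, 262.5]
tcp_rot: [3.14, -0.003, 0.22]
contact_force: [-0.4, 0.4, -1.4]
grip_width: 41.8
at [ 610.2 -127.8  262.5] [ 3.14e+00 -3.00e-03  2.20e-01] j [-0.33  0.65  1.42  0.    1.07  1.02] F [-0.4  0.4 -1.4] g 41.8 t 14.4
shift [-0.0005 -0.0009  0.0047] turn [ 0.0013 -0.0026 -0.    ]
```

View pics/s6.png

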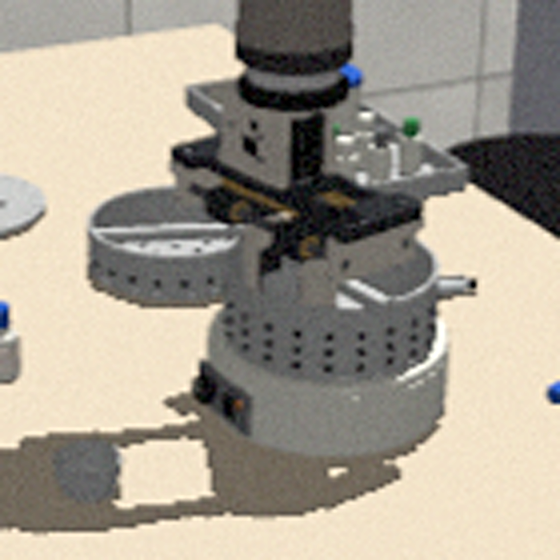

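The beaker hangs upright in the near half, clear of wall and bar, with no contact yet. Lower the last 4–5 mm, undoing the small tilt, then let go.

```bash
python3 -m pendant '[[[0,0,0.002],[0.001,-0.002,0],0.03],[[0,0,0.003],[0.001,-0.002,0],0.03],[[0,0,0.004],[0.001,-0.002,0],0.03],[[0,0,0.0045],[0.001,-0.002,0],0.03],[[0,0,0.0045],[0.001,-0.002,0],0.03]]'
python3 -m pendant '[[[0,0,0],[0,0,0],0.044],[[0,0,0],[0,0,0],0.05],[[0,0,0],[0,0,0],0.056],[[0,0,0],[0,0,0],0.06],[[0,0,0],[0,0,0],0.06]]'
python3 -m pendant '[[[0,0,-0.01],[0,0,0],0.06],[[0,0,-0.03],[0,0,0],0.06],[[0,0,-0.05],[0,0,0],0.06],[[0,0,-0.08],[0,0,0],0.06],[[0,0,-0.11],[0,0,0],0.06],[[0,0,-0.11],[0,0,0],0.06],[[0,0,-0.11],[0,0,0],0.06]]'
python3 d.py 642.5 148 260 1.27
```

```text
time: 14.9
tool_pos: [610.0, -127.9, 257.6]
tcp_rot: [-3.141, 0.0, 0.22]
contact_force: [0.9, 0.2, -1.0]
grip_width: 41.7
time: 15.32
tool_pos: [610.1, -128.0, 257.8]
tcp_rot: [3.142, -0.0, 0.22]
contact_force: [-0.2, 0.6, 0.6]
grip_width: 59.6
time: 15.9
tool_pos: [610.2, -128.0, 370.6]
tcp_rot: [3.139, -0.005, 0.22]
contact_force: [0.0, 0.1, -1.2]
grip_width: 60.5
at [ 610.2 -128.   370.6] [ 3.139 -0.005  0.22 ] j [-0.33  0.55  1.29  0.    1.3   1.02] F [ 0.   0.1 -1.2] g 60.5 t 15.9
shift [ 0.0912 -0.2626  0.1103] turn [ 0.0048 -0.0027 -1.0501]
```

```bash
python3 -m pendant '[[[0.009,-0.026,0],[0,0,0.05],0.06],[[0.02,-0.058,0],[0,0,0.12],0.06],[[0.032,-0.092,0.005],[0,0,0.2],0.06],[[0.044,-0.126,0.015],[0,0,0.28],0.06],[[0.056,-0.16,0.03],[0,0,0.36],0.06],[[0.067,-0.193,0.045],[0,0,0.43],0.06],[[0.078,-0.225,0.06],[0,0,0.49],0.06],[[0.087,-0.25,0.075],[0,0,0.52],0.06],[[0.091,-0.262,0.08],[0,0,0.52],0.06],[[0.091,-0.262,0.08],[0,0,0.52],0.06]]'
python3 -m pendant '[[[0,0,0],[0,0,0],0.06],[[0,0,0],[0,0,0],0.06]]'
python3 d.py 642.5 148 191 -0.30
python3 - <<'E'
from h import *
snap('side','side7'); snap('top','top7')
a=cv2.convertScaleAbs(cv2.resize(cv2.imread('pics/side7.png')[110:240,240:380],None,fx=2.86,fy=2.86),alpha=1.5)
t=cv2.convertScaleAbs(cv2.resize(cv2.imread('pics/top7.png')[130:223,280:380],None,fx=4,fy=4,interpolation=cv2.INTER_CUBIC),alpha=1.7)
h=min(len(a),len(t)); cv2.imwrite('pics/s7.png',np.hstack([a[:h],t[:h]]))
E
```

```text
time: 16.73
tool_pos: [640.9, 150.2, 284.9]
tcp_rot: [3.14, 0.005, -0.296]
contact_force: [-0.5, -1.0, -0.3]
grip_width: 60.0
time: 16.9
tool_pos: [642.0, 146.1, 288.4]
tcp_rot: [3.141, -0.001, -0.301]
contact_force: [-0.0, -0.1, 0.1]
grip_width: 59.9
at [642.  146.1 288.4] [ 3.141e+00 -1.000e-03 -3.010e-01] j [ 0.11  0.68  1.27 -0.    1.18  1.98] F [-0.  -0.1  0.1] g 59.9 t 16.9
shift [-0.0002 -0.002   0.0974] turn [ 0.0002 -0.0009 -0.0007]
```

View pics/s7.png

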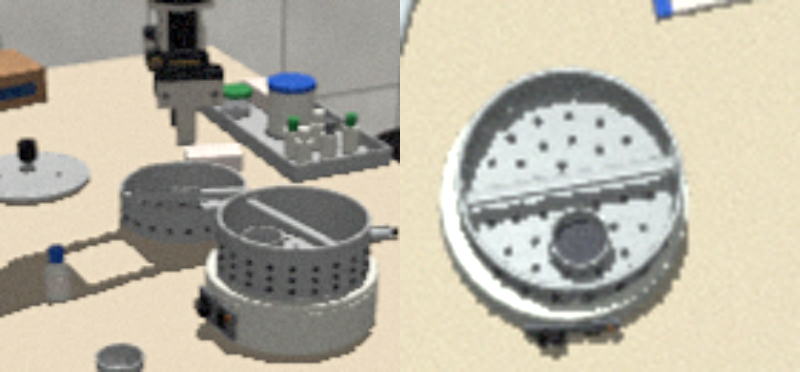

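The beaker stands upright in the near half of the basket. I'll grip the shallow basket's bar now.

```bash
python3 -m pendant '[[[0,-0.002,0.02],[0,0,0],0.06],[[0,-0.002,0.045],[0,0,0],0.06],[[0,-0.002,0.065],[0,0,0],0.06],[[0,-0.002,0.08],[0,0,0],0.06],[[0,-0.002,0.09],[0,0,0],0.06],[[0,-0.002,0.096],[0,0,0],0.06],[[0,-0.002,0.096],[0,0,0],0.06],[[0,-0.002,0.096],[0,0,0],0.05]]'
python3 -m pendant '[[[0,0,0],[0,0,0],0.03],[[0,0,0],[0,0,0],0.02],[[0,0,0],[0,0,0],0.013],[[0,0,0],[0,0,0],0.0],[[0,0,0],[0,0,0],0.0],[[0,0,0],[0,0,0],0.0],[[0,0,0],[0,0,0],0.0],[[0,0,0],[0,0,0],0.0]]'
python3 d.py 642.5 148 191 -0.30
python3 -m pendant '[[[0,0,-0.005],[0,0,0],0],[[0,0,-0.02],[0,0,0],0],[[0,0,-0.045],[0,0,0],0],[[0,0,-0.075],[0,0,0],0],[[0,0,-0.105],[0,0,0],0],[[0,0,-0.135],[0,0,0],0],[[0,0,-0.16],[0,0,0],0],[[0,0,-0.17],[0,0,0],0],[[0,0,-0.17],[0,0,0],0],[[0,0,-0.17],[0,0,0],0]]'
python3 d.py 646.5 -119 362 -0.3
python3 - <<'E'
from h import *
snap('side','side8')
im=cv2.imread('pics/side8.png'); c=cal('side8'); S=5;x0,y0=255,70
cr=cv2.convertScaleAbs(cv2.resize(im[y0:y0+110,x0:x0+110],None,fx=S,fy=S,interpolation=cv2.INTER_CUBIC),alpha=1.5)
th=np.linspace(0,2*np.pi,80); t=get_obs()['tool_pos']; zb=t[2]-192
for x,y,z,r in((642.5,148,zb+46,78),(642.5,148,zb+6,78)):
    q=(px(c,np.c_[x+r*np.cos(th),y+r*np.sin(th),np.full(80,z)])-[x0,y0]+.5)*S-.5
    cv2.polylines(cr,[np.round(q*16).astype(np.int32)],False,(0,0,255),1,cv2.LINE_AA,4)
cv2.imwrite('pics/s8.png',cr)
E
```

```text
time: 17.67
tool_pos: [642.8, 149.1, 192.5]
tcp_rot: [-3.141, -0.001, -0.301]
contact_force: [0.6, -0.2, 0.5]
grip_width: 56.9
time: 18.33
tool_pos: [642.3, 149.5, 191.8]
tcp_rot: [3.142, 0.0, -0.3]
contact_force: [-0.0, 0.1, 0.7]
grip_width: 9.8
at [642.3 149.5 191.8] [ 3.142  0.    -0.3  ] j [ 0.11  0.8   1.35 -0.    1.    1.98] F [-0.   0.1  0.7] g 9.8 t 18.3
shift [0.0006 0.0014 0.0008] turn [ 0.      0.     -0.0001]
time: 19.17
tool_pos: [642.1, 149.5, 360.7]
tcp_rot: [3.141, 0.001, -0.3]
contact_force: [0.3, -0.2, -3.2]
grip_width: 9.7
at [642.1 149.5 360.7] [ 3.141e+00  1.000e-03 -3.000e-01] j [0.11 0.63 1.18 0.   1.34 1.98] F [ 0.3 -0.2 -3.2] g 9.7 t 19.2
shift [ 0.0836  0.2552 -0.0013] turn [ 0.0004  0.0012 -0.0002]
```

View pics/s8.png

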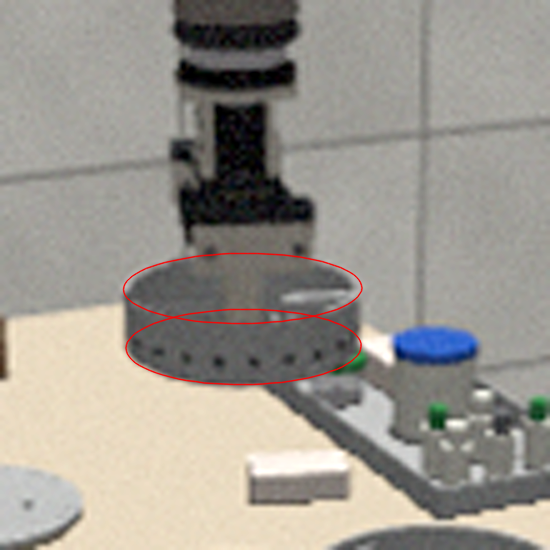

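The overlay matches the held basket, so its axis is on the TCP within about 1 mm. Carry it to the stack.

```bash
python3 -m pendant '[[[0.004,0.012,0],[0,0,0],0],[[0.012,0.036,0],[0,0,0],0],[[0.022,0.066,0],[0,0,0],0],[[0.032,0.098,0],[0,0,0],0],[[0.042,0.13,0],[0,0,0],0],[[0.052,0.162,0],[0,0,0],0],[[0.062,0.194,0],[0,0,0],0],[[0.072,0.224,0],[0,0,0],0],[[0.079,0.244,0],[0,0,0],0],[[0.083,0.255,0],[0,0,0],0]]'
python3 -m pendant '[[[0,0,0.003],[0,0,0],0],[[0,0,0.01],[0,0,0],0],[[0,0,0.02],[0,0,0],0],[[0,0,0.03],[0,0,0],0],[[0,0,0.036],[0,0,0],0],[[0,0,0.036],[0,0,0],0],[[0,0,0.036],[0,0,0],0]]'
python3 d.py 646 -119 303.8 -0.3
```

```text
time: 20.05
tool_pos: [645.6, -122.5, 359.5]
tcp_rot: [3.141, 0.003, -0.303]
contact_force: [0.0, -0.1, -3.0]
grip_width: 9.8
time: 20.63
tool_pos: [646.2, -117.8, 325.0]
tcp_rot: [-3.141, 0.001, -0.299]
contact_force: [-0.1, 0.2, -1.2]
grip_width: 10.1
at [ 646.2 -117.8  325. ] [-3.141e+00  1.000e-03 -2.990e-01] j [-0.3   0.65  1.24  0.    1.26  1.57] F [-0.1  0.2 -1.2] g 10.1 t 20.6
shift [0.0001 0.0012 0.0212] turn [-0.0001  0.0014  0.0009]
```

```bash
python3 -m pendant '[[[0,0.001,0.004],[0,0.001,0],0],[[0,0.001,0.008],[0,0.001,0],0],[[0,0.001,0.011],[0,0.001,0],0],[[0,0.001,0.014],[0,0.001,0],0],[[0,0.001,0.016],[0,0.001,0],0],[[0,0.001,0.018],[0,0.001,0],0],[[0,0.001,0.019],[0,0.001,0],0],[[0,0.001,0.02],[0,0.001,0],0],[[0,0.001,0.02],[0,0.001,0],0],[[0,0.001,0.02],[0,0.001,0],0]]'
python3 d.py 646 -119 303.8 -0.3
python3 -m pendant '[[[0,0,0.001],[0,0,0],0],[[0,0,0.002],[0,0,0],0],[[0,0,0.002],[0,0,0],0],[[0,0,0.002],[0,0,0],0]]'
```

```text
time: 21.47
tool_pos: [646.0, -119.6, 305.8]
tcp_rot: [-3.142, -0.001, -0.3]
contact_force: [-0.7, 0.4, -2.3]
grip_width: 9.8
at [ 646.  -119.6  305.8] [-3.142e+00 -1.000e-03 -3.000e-01] j [-0.3   0.67  1.26  0.    1.22  1.57] F [-0.7  0.4 -2.3] g 9.8 t 21.5
shift [-0.0001 -0.0006  0.002 ] turn [-0.     -0.0011 -0.0002]
time: 21.8
tool_pos: [645.9, -119.6, 303.6]
tcp_rot: [-3.142, -0.001, -0.3]
contact_force: [-0.4, 0.1, -2.8]
grip_width: 9.6
```

```bash
python3 -m pendant '[[[0,0,0.001],[0,0,0],0],[[0,0,0.0015],[0,0,0],0],[[0,0,0.0015],[0,0,0],0],[[0,0,0.0015],[0,0,0],0]]'
python3 -m pendant '[[[0,0,0],[0,0,0],0.012],[[0,0,0],[0,0,0],0.02],[[0,0,0],[0,0,0],0.03],[[0,0,0],[0,0,0],0.045],[[0,0,0],[0,0,0],0.045],[[0,0,0],[0,0,0],0.045]]'
python3 -m pendant '[[[0,0,-0.02],[0,0,0],0.05],[[0,0,-0.04],[0,0,0],0.05],[[0,0,-0.06],[0,0,0],0.05],[[0,0,-0.08],[0,0,0],0.05],[[0,0,-0.09],[0,0,0],0.05],[[0,0,-0.09],[0,0,0],0.05]]'
python3 d.py 441.5 -157 290 1.27
```

```text
time: 22.13
tool_pos: [646.0, -119.6, 302.5]
tcp_rot: [-3.141, -0.001, -0.3]
contact_force: [0.0, 0.8, 0.2]
grip_width: 9.6
time: 22.63
tool_pos: [646.0, -119.6, 302.2]
tcp_rot: [-3.141, -0.001, -0.3]
contact_force: [0.1, 0.2, -0.4]
grip_width: 40.9
time: 23.13
tool_pos: [646.1, -119.6, 395.0]
tcp_rot: [-3.141, -0.006, -0.3]
contact_force: [-0.2, 0.1, -0.2]
grip_width: 49.9
at [ 646.1 -119.6  395. ] [-3.141 -0.006 -0.3  ] j [-0.3   0.6   1.13  0.    1.4   1.57] F [-0.2  0.1 -0.2] g 49.9 t 23.1
shift [-0.185   0.0962  0.1039] turn [ 0.0048 -0.005  -1.5702]
```

Released at height, and the contact force read about zero. Now the pot.

```bash
python3 -m pendant '[[[-0.015,0.008,0],[0,0,-0.11],0.075],[[-0.035,0.018,0],[0,0,-0.22],0.075],[[-0.06,0.031,0],[0,0,-0.33],0.075],[[-0.085,0.044,0.01],[0,0,-0.44],0.075],[[-0.11,0.057,0.03],[0,0,-0.55],0.075],[[-0.135,0.07,0.05],[0,0,-0.66],0.075],[[-0.155,0.08,0.07],[0,0,-0.77],0.075],[[-0.17,0.088,0.09],[0,0,-0.88],0.075],[[-0.18,0.094,0.1],[0,0,-0.99],0.075],[[-0.185,0.096,0.104],[0,0,-1.1],0.075]]'
python3 -m pendant '[[[0,0,0],[0,0,-0.11],0.075],[[0,0,0],[0,0,-0.22],0.075],[[0,0,0],[0,0,-0.33],0.075],[[0,0,0],[0,0,-0.44],0.075],[[0,0,0],[0,0,-0.47],0.075],[[0,0,0],[0,0,-0.47],0.075],[[0,0,0],[0,0,-0.47],0.075]]'
python3 d.py 441.5 -157 181 1.27
python3 - <<'E'
from fit import *
c=snap('top','top8'); snap('side','side8b')
for rs in([78,74],[78],[74]): fit('top8',646,-119,158,rs)
t=cv2.convertScaleAbs(cv2.resize(cv2.imread('pics/top8.png')[130:223,280:380],None,fx=4,fy=4,interpolation=cv2.INTER_CUBIC),alpha=1.5)
a=cv2.convertScaleAbs(cv2.resize(cv2.imread('pics/side8b.png')[150:243,260:360],None,fx=4,fy=4,interpolation=cv2.INTER_CUBIC),alpha=1.5)
cv2.imwrite('pics/s9.png',np.hstack([t,a]))
E
```

```text
time: 23.97
tool_pos: [438.4, -156.3, 285.2]
tcp_rot: [-3.137, 0.001, 0.804]
contact_force: [0.1, -0.3, 0.6]
grip_width: 75.2
time: 24.55
tool_pos: [440.5, -156.4, 287.2]
tcp_rot: [-3.141, -0.0, 1.268]
contact_force: [0.9, 0.3, 0.9]
grip_width: 74.8
at [ 440.5 -156.4  287.2] [-3.141 -0.     1.268] j [-0.51  0.38  1.84  0.    0.92 -0.2 ] F [0.9 0.3 0.9] g 74.8 t 24.6
shift [-0.0003  0.0012  0.1062] turn [-0.0006 -0.0004 -0.0016]
top8 158 [78, 74] [  34.2  646.  -120. ] [ 646.2 -119.8]
top8 158 [78] [  15.  646. -120.] [ 646.5 -120. ]
top8 158 [74] [  19.2  646.  -120. ] [ 646.  -119.5]
```

View pics/s9.png

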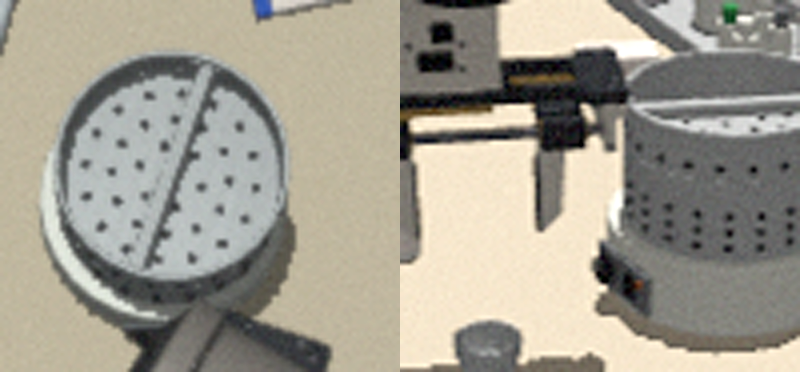

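Shallow basket seated evenly, with its fitted axis at (646,-120) and the bar from (205,68) to (145,262) in the crop. Grip the pot next.

```bash
python3 -m pendant '[[[0,0.001,0.02],[0,0,0],0.075],[[0,0.001,0.045],[0,0,0],0.075],[[0,0.001,0.07],[0,0,0],0.075],[[0,0.001,0.088],[0,0,0],0.075],[[0,0.001,0.1],[0,0,0],0.075],[[0,0.001,0.105],[0,0,0],0.075],[[0,0.001,0.105],[0,0,0],0.075],[[0,0.001,0.105],[0,0,0],0.065]]'
python3 d.py 441.5 -157 181 1.27
python3 -m pendant '[[[0,0,0],[0,0,0],0.058],[[0,0,0],[0,0,0],0.053],[[0,0,0],[0,0,0],0.048],[[0,0,0],[0,0,0],0.04],[[0,0,0],[0,0,0],0.035],[[0,0,0],[0,0,0],0.035],[[0,0,0],[0,0,0],0.035]]'
python3 d.py 441.5 -157 181 1.27
```

```text
time: 25.32
tool_pos: [442.0, -157.0, 183.2]
tcp_rot: [3.14, -0.0, 1.269]
contact_force: [-0.2, -0.3, 0.3]
grip_width: 71.7
at [ 442.  -157.   183.2] [ 3.14  -0.     1.269] j [-0.5   0.56  1.93  0.    0.66 -0.2 ] F [-0.2 -0.3  0.3] g 71.7 t 25.3
shift [-0.0002 -0.0005  0.0022] turn [ 0.0011 -0.0001 -0.0006]
time: 25.9
tool_pos: [442.1, -157.0, 183.6]
tcp_rot: [3.139, 0.0, 1.27]
contact_force: [-1.3, 0.3, 5.4]
grip_width: 46.7
at [ 442.1 -157.   183.6] [3.139 0.    1.27 ] j [-0.5   0.56  1.93  0.    0.65 -0.2 ] F [-1.3  0.3  5.4] g 46.7 t 25.9
shift [-0.0002 -0.0006  0.0026] turn [ 0.0022  0.0002 -0.0003]
```

```bash
python3 -m pendant '[[[0,0,-0.004],[0,0,0],0.035],[[0,0,-0.012],[0,0,0],0.035],[[0,0,-0.03],[0,0,0],0.035],[[0,0,-0.055],[0,0,0],0.035],[[0,0,-0.085],[0,0,0],0.035],[[0,0,-0.115],[0,0,0],0.035],[[0,0,-0.145],[0,0,0],0.035],[[0,0,-0.17],[0,0,0],0.035],[[0,0,-0.185],[0,0,0],0.035],[[0,0,-0.185],[0,0,0],0.035]]'
python3 -c "
from h import *
c=cal('top8'); k=lambda x,y:w(c,280+(x+.5)/4-.5,130+(y+.5)/4-.5,150)
A,B=k(205,68),k(145,262); M=(A+B)/2; th=np.arctan2(*(A-B)[::-1]); n=np.array([-np.sin(th),np.cos(th)]); C=np.array([646,-120]);print(A,B,M,th,(M-C)@n,C+37*n)"
python3 d.py 657 -84 369 1.27
```

```text
time: 26.73
tool_pos: [442.0, -157.0, 371.8]
tcp_rot: [3.134, 0.001, 1.27]
contact_force: [0.9, 0.8, -0.8]
grip_width: 46.6
[ 715.9 -140.5] [ 583.2 -104. ] [ 649.55 -122.25] -0.26841875491146333 -1.2279454151171962 [655.8126644  -84.32491601]
at [ 442.  -157.   371.8] [3.134e+00 1.000e-03 1.270e+00] j [-0.5   0.27  1.73  0.    1.14 -0.2 ] F [ 0.9  0.8 -0.8] g 46.6 t 26.7
shift [0.1334 0.1836 0.0041] turn [ 0.0078  0.0013 -0.0001]
```

```bash
python3 -m pendant '[[[0.006,0.008,0],[0,0,0],0.035],[[0.018,0.025,0],[0,0,0],0.035],[[0.034,0.047,0],[0,0,0],0.035],[[0.051,0.07,0],[0,0,0],0.035],[[0.068,0.094,0],[0,0,0],0.035],[[0.085,0.117,0],[0,0,0],0.035],[[0.102,0.14,0],[0,0,0],0.035],[[0.117,0.161,0],[0,0,0],0.035],[[0.128,0.176,0],[0,0,0],0.035],[[0.1335,0.1835,0],[0,0,0],0.035]]'
python3 -m pendant '[[[0,0,0],[0,0,0],0.035],[[0,0,0],[0,0,0],0.035],[[0,0,0],[0,0,0],0.035]]'
python3 d.py 657 -84 304.6 1.27
```

```text
time: 27.57
tool_pos: [658.6, -82.1, 365.0]
tcp_rot: [-3.139, -0.0, 1.271]
contact_force: [0.1, 0.6, -1.2]
grip_width: 46.3
time: 27.82
tool_pos: [656.1, -83.7, 366.9]
tcp_rot: [-3.14, 0.0, 1.27]
contact_force: [-0.8, 0.1, -0.7]
grip_width: 46.5
at [656.1 -83.7 366.9] [-3.14  0.    1.27] j [-0.24  0.63  1.16 -0.    1.36  0.06] F [-0.8  0.1 -0.7] g 46.5 t 27.8
shift [0.     0.001  0.0623] turn [-0.0017  0.0002 -0.0003]
```

```bash
python3 -m pendant '[[[0,0.001,0.008],[-0.001,0,0],0.035],[[0,0.001,0.02],[-0.001,0,0],0.035],[[0,0.001,0.032],[-0.001,0,0],0.035],[[0,0.001,0.043],[-0.001,0,0],0.035],[[0,0.001,0.05],[-0.001,0,0],0.035],[[0,0.001,0.054],[-0.001,0,0],0.035],[[0,0.001,0.056],[-0.001,0,0],0.035],[[0,0.001,0.056],[-0.001,0,0],0.035],[[0,0.001,0.056],[-0.001,0,0],0.035]]'
python3 d.py 657 -84 304.6 1.27
```

```text
time: 28.57
tool_pos: [657.7, -84.2, 312.7]
tcp_rot: [3.139, -0.0, 1.27]
contact_force: [0.2, 0.2, -0.6]
grip_width: 46.5
at [657.7 -84.2 312.7] [ 3.139 -0.     1.27 ] j [-0.24  0.67  1.23 -0.    1.24  0.06] F [ 0.2  0.2 -0.6] g 46.5 t 28.6
shift [-0.0001 -0.0007  0.0081] turn [ 0.0029 -0.0001 -0.0003]
```

```bash
python3 -m pendant '[[[0,0,0.002],[0.001,0,0],0.035],[[0,0,0.004],[0.002,0,0],0.035],[[0,0,0.006],[0.002,0,0],0.035],[[0,0,0.006],[0.002,0,0],0.035],[[0,0,0.006],[0.002,0,0],0.035]]'
python3 -m pendant '[[[0,0,0.001],[0,0,0],0.035],[[0,0,0.001],[0,0,0],0.035],[[0,0,0.001],[0,0,0],0.035]]'
python3 -m pendant '[[[0,0,0.001],[0,0,0],0.035],[[0,0,0.001],[0,0,0],0.035],[[0,0,0.001],[0,0,0],0.035]]'
```

```text
time: 28.98
tool_pos: [657.5, -84.0, 306.0]
tcp_rot: [-3.141, -0.0, 1.27]
contact_force: [-0.5, 0.3, -1.3]
grip_width: 46.6
time: 29.23
tool_pos: [657.6, -84.1, 305.2]
tcp_rot: [3.142, -0.0, 1.27]
contact_force: [0.2, 0.2, -0.3]
grip_width: 46.0
time: 29.48
tool_pos: [657.5, -84.1, 304.1]
tcp_rot: [-3.141, -0.0, 1.27]
contact_force: [0.7, 0.8, 0.4]
grip_width: 46.3
```

Touching at the expected height. Release, lift, and go to the lid, looking at the result on the way.

```bash
python3 -m pendant '[[[0,0,0],[0,0,0],0.048],[[0,0,0],[0,0,0],0.053],[[0,0,0],[0,0,0],0.058],[[0,0,0],[0,0,0],0.062],[[0,0,0],[0,0,0],0.062]]'
python3 -m pendant '[[[0,0,-0.005],[0,0,0],0.062],[[0,0,-0.015],[0,0,0],0.062],[[0,0,-0.03],[0,0,0],0.062],[[0,0,-0.05],[0,0,0],0.062],[[0,0,-0.07],[0,0,0],0.062],[[0,0,-0.08],[0,0,0],0.062],[[0,0,-0.08],[0,0,0],0.062]]'
python3 d.py 560 200 330 1.27
python3 d.py 506.5 342 290 1.27
```

```text
time: 29.9
tool_pos: [657.6, -84.1, 304.3]
tcp_rot: [3.141, -0.0, 1.27]
contact_force: [-0.7, -0.6, 0.9]
grip_width: 61.5
time: 30.48
tool_pos: [657.8, -84.1, 388.0]
tcp_rot: [3.135, -0.0, 1.27]
contact_force: [0.1, 1.3, 0.3]
grip_width: 62.4
at [657.8 -84.1 388. ] [ 3.135 -0.     1.27 ] j [-0.24  0.61  1.12  0.    1.4   0.06] F [0.1 1.3 0.3] g 62.4 t 30.5
shift [ 0.2423 -0.178   0.057 ] turn [ 0.0064 -0.0005 -0.0002]
at [657.8 -84.1 388. ] [ 3.135 -0.     1.27 ] j [-0.24  0.61  1.12  0.    1.4   0.06] F [0.1 1.3 0.3] g 62.4 t 30.5
shift [ 0.362  -0.2715  0.0965] turn [ 0.0064 -0.0005 -0.0002]
```

```bash
python3 -m pendant '[[[0.01,-0.0075,0],[0,0,0],0.062],[[0.04,-0.03,0],[0,0,0],0.062],[[0.07,-0.053,0],[0,0,0],0.062],[[0.1,-0.075,0],[0,0,0],0.062],[[0.13,-0.098,0.005],[0,0,0],0.062],[[0.16,-0.12,0.01],[0,0,0],0.062],[[0.19,-0.143,0.02],[0,0,0],0.062],[[0.22,-0.165,0.03],[0,0,0],0.062],[[0.25,-0.188,0.04],[0,0,0],0.062],[[0.28,-0.21,0.06],[0,0,0],0.062]]'
python3 -m pendant '[[[0.03,-0.022,0.01],[0,0,0],0.062],[[0.055,-0.041,0.02],[0,0,0],0.062],[[0.075,-0.056,0.03],[0,0,0],0.062],[[0.082,-0.0615,0.0365],[0,0,0],0.062],[[0.082,-0.0615,0.0365],[0,0,0],0.062],[[0.082,-0.0615,0.0365],[0,0,0],0.062]]'
python3 d.py 507 342 204 1.27
python3 - <<'E'
from h import *
snap('top','top9'); snap('side','side9')
t=cv2.convertScaleAbs(cv2.resize(cv2.imread('pics/top9.png')[130:223,280:380],None,fx=4,fy=4,interpolation=cv2.INTER_CUBIC),alpha=1.5)
a=cv2.convertScaleAbs(cv2.resize(cv2.imread('pics/side9.png')[60:246,200:400],None,fx=2,fy=2,interpolation=cv2.INTER_CUBIC),alpha=1.5)
cv2.imwrite('pics/s10.png',np.hstack([t,a]))
E
```

```text
time: 31.32
tool_pos: [538.4, 247.4, 324.3]
tcp_rot: [3.141, -0.001, 1.27]
contact_force: [0.7, 0.0, 0.4]
grip_width: 61.8
time: 31.82
tool_pos: [505.2, 341.5, 287.0]
tcp_rot: [-3.14, 0.002, 1.271]
contact_force: [0.7, 0.4, -0.6]
grip_width: 61.8
at [505.2 341.5 287. ] [-3.140e+00  2.000e-03  1.271e+00] j [ 0.47  0.6   1.43 -0.    1.11  0.77] F [ 0.7  0.4 -0.6] g 61.8 t 31.8
shift [0.0012 0.0016 0.083 ] turn [-0.0013  0.0019  0.0009]
```

View pics/s10.png

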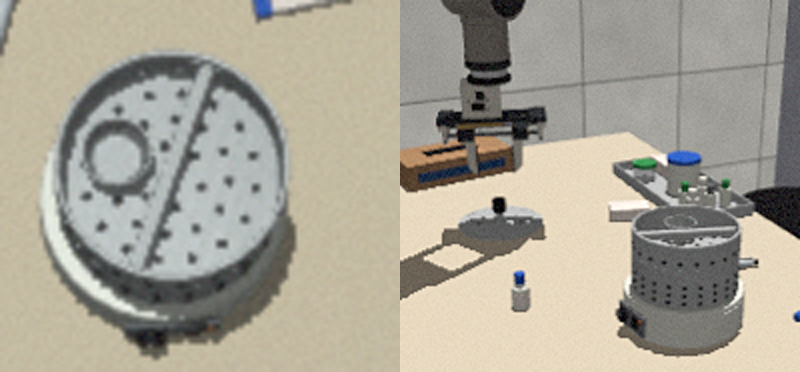

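The pot stands upright in the left half (crop 118,157), and the jaws are above the knob. Grip the lid.

```bash
python3 -m pendant '[[[0.001,0.001,0.015],[0,0,0],0.062],[[0.001,0.001,0.035],[0,0,0],0.062],[[0.001,0.001,0.055],[0,0,0],0.06],[[0.001,0.001,0.07],[0,0,0],0.06],[[0.001,0.001,0.08],[0,0,0],0.06],[[0.001,0.001,0.083],[0,0,0],0.06],[[0.001,0.001,0.083],[0,0,0],0.06],[[0.001,0.001,0.083],[0,0,0],0.05]]'
python3 -m pendant '[[[0,0,0],[0,0,0],0.04],[[0,0,0],[0,0,0],0.034],[[0,0,0],[0,0,0],0.029],[[0,0,0],[0,0,0],0.025],[[0,0,0],[0,0,0],0.015],[[0,0,0],[0,0,0],0.015],[[0,0,0],[0,0,0],0.015],[[0,0,0],[0,0,0],0.015]]'
python3 d.py 507 342 204 1.27
python3 -m pendant '[[[0,0,-0.004],[0,0,0],0.015],[[0,0,-0.014],[0,0,0],0.015],[[0,0,-0.035],[0,0,0],0.015],[[0,0,-0.06],[0,0,0],0.015],[[0,0,-0.09],[0,0,0],0.015],[[0,0,-0.12],[0,0,0],0.015],[[0,0,-0.15],[0,0,0],0.015],[[0,0,-0.175],[0,0,0],0.015],[[0,0,-0.19],[0,0,0],0.015],[[0,0,-0.19],[0,0,0],0.015]]'
python3 d.py 646 -120 394 1.27
```

```text
time: 32.58
tool_pos: [507.6, 342.0, 206.0]
tcp_rot: [3.14, -0.001, 1.269]
contact_force: [-0.4, 0.1, -0.7]
grip_width: 57.1
time: 33.25
tool_pos: [507.0, 342.5, 205.4]
tcp_rot: [3.141, -0.0, 1.27]
contact_force: [-1.0, 0.3, 4.3]
grip_width: 25.3
at [507.  342.5 205.4] [ 3.141 -0.     1.27 ] j [0.47 0.71 1.5  0.   0.94 0.77] F [-1.   0.3  4.3] g 25.3 t 33.2
shift [-0.0004  0.0001  0.0014] turn [ 0.0002 -0.0004 -0.0001]
time: 34.08
tool_pos: [507.2, 342.4, 399.7]
tcp_rot: [3.136, -0.005, 1.27]
contact_force: [0.8, 0.3, -2.9]
grip_width: 25.0
at [507.2 342.4 399.7] [ 3.136 -0.005  1.27 ] j [0.47 0.51 1.28 0.   1.35 0.77] F [ 0.8  0.3 -2.9] g 25.0 t 34.1
shift [-0.4005  0.2696  0.0051] turn [ 0.0056 -0.0055 -0.0002]
```

```bash
python3 -m pendant '[[[-0.012,0.008,0],[0,0,0],0.015],[[-0.034,0.023,0],[0,0,0],0.015],[[-0.06,0.04,0],[0,0,0],0.015],[[-0.086,0.058,0],[0,0,0],0.015],[[-0.112,0.075,0],[0,0,0],0.015],[[-0.138,0.093,0],[0,0,0],0.015],[[-0.164,0.11,0],[0,0,0],0.015],[[-0.19,0.128,0],[0,0,0],0.015],[[-0.216,0.145,0],[0,0,0],0.015],[[-0.242,0.163,0],[0,0,0],0.015]]'
python3 -m pendant '[[[-0.026,0.0175,0],[0,0,0],0.015],[[-0.052,0.035,0],[0,0,0],0.015],[[-0.078,0.052,0],[0,0,0],0.015],[[-0.104,0.07,0],[0,0,0],0.015],[[-0.126,0.085,0],[0,0,0],0.015],[[-0.144,0.097,0],[0,0,0],0.015],[[-0.154,0.104,0],[0,0,0],0.015],[[-0.1585,0.1067,0],[0,0,0],0.015],[[-0.1585,0.1067,0],[0,0,0],0.015],[[-0.1585,0.1067,0],[0,0,0],0.015]]'
python3 d.py 646 -120 357.4 1.27
python3 - <<'E'
from h import *
snap('side','side10')
im=cv2.imread('pics/side10.png'); c=cal('side10'); S=5;x0,y0=280,120
cr=cv2.convertScaleAbs(cv2.resize(im[y0:y0+110,x0:x0+110],None,fx=S,fy=S,interpolation=cv2.INTER_CUBIC),alpha=1.5)
th=np.linspace(0,2*np.pi,80); t=get_obs()['tool_pos']; zb=t[2]-205.4
for x,y,z,r in((t[0],t[1],zb+8,80),(t[0],t[1],zb+14,80),(646,-120,158,78)):
    q=(px(c,np.c_[x+r*np.cos(th),y+r*np.sin(th),np.full(80,z)])-[x0,y0]+.5)*S-.5
    cv2.polylines(cr,[np.round(q*16).astype(np.int32)],False,(0,0,255),1,cv2.LINE_AA,4)
cv2.imwrite('pics/s11.png',cr)
E
```

```text
time: 34.92
tool_pos: [590.7, 60.6, 393.1]
tcp_rot: [-3.138, 0.001, 1.269]
contact_force: [0.2, 0.1, -2.0]
grip_width: 25.2
time: 35.75
tool_pos: [645.6, -119.4, 394.3]
tcp_rot: [-3.14, -0.001, 1.27]
contact_force: [-0.7, -0.1, -1.5]
grip_width: 25.3
at [ 645.6 -119.4  394.3] [-3.14e+00 -1.00e-03  1.27e+00] j [-0.3   0.6   1.13  0.    1.41  0.  ] F [-0.7 -0.1 -1.5] g 25.3 t 35.8
shift [-0.0004  0.0006  0.0369] turn [-0.0016 -0.0006  0.0002]
```

View pics/s11.png

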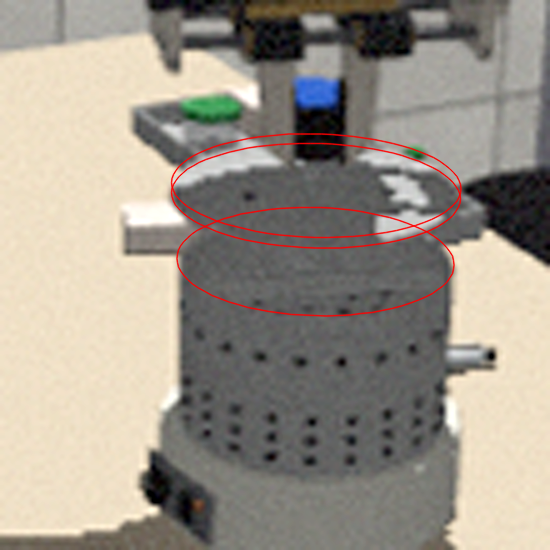

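The lid hangs level and its left and right edges line up with the stack (red outlines). Lower it.

```bash
python3 -m pendant '[[[0,0.0005,0.006],[-0.001,0,0],0.015],[[0,0.0005,0.014],[-0.001,0,0],0.015],[[0,0.0005,0.021],[-0.001,0,0],0.015],[[0,0.0005,0.026],[-0.001,0,0],0.015],[[0,0.0005,0.029],[-0.001,0,0],0.015],[[0,0.0005,0.031],[-0.001,0,0],0.015],[[0,0.0005,0.033],[-0.001,0,0],0.015],[[0,0.0005,0.034],[-0.001,0,0],0.015],[[0,0.0005,0.034],[-0.001,0,0],0.015],[[0,0.0005,0.034],[-0.001,0,0],0.015]]'
python3 -m pendant '[[[0,0,0.001],[0,0,0],0.015],[[0,0,0.002],[0,0,0],0.015],[[0,0,0.002],[0,0,0],0.015],[[0,0,0.002],[0,0,0],0.015]]'
python3 -m pendant '[[[0,0,0.001],[0,0,0],0.015],[[0,0,0.001],[0,0,0],0.015],[[0,0,0.001],[0,0,0],0.015]]'
```

```text
time: 36.63
tool_pos: [646.4, -120.3, 361.2]
tcp_rot: [3.14, -0.0, 1.27]
contact_force: [0.5, -0.3, -1.8]
grip_width: 25.4
time: 36.97
tool_pos: [646.3, -120.3, 358.9]
tcp_rot: [3.141, -0.0, 1.27]
contact_force: [0.7, -0.4, -1.5]
grip_width: 25.4
time: 37.22
tool_pos: [646.3, -120.3, 357.9]
tcp_rot: [3.141, -0.0, 1.27]
contact_force: [0.1, 0.2, -2.6]
grip_width: 25.4
```

```bash
python3 -m pendant '[[[0,0,0.001],[0,0,0],0.015],[[0,0,0.001],[0,0,0],0.015],[[0,0,0.001],[0,0,0],0.015]]'
python3 -m pendant '[[[0,0,0.001],[0,0,0],0.015],[[0,0,0.001],[0,0,0],0.015],[[0,0,0.001],[0,0,0],0.015]]'
```

```text
time: 37.47
tool_pos: [646.3, -120.3, 356.9]
tcp_rot: [3.141, -0.0, 1.27]
contact_force: [-0.7, 0.3, -2.1]
grip_width: 25.4
time: 37.72
tool_pos: [646.4, -120.3, 356.2]
tcp_rot: [3.14, -0.0, 1.27]
contact_force: [-0.2, -0.2, -1.6]
grip_width: 25.2
```

```bash
python3 -m pendant '[[[0,0,0.001],[0,0,0],0.015],[[0,0,0.001],[0,0,0],0.015],[[0,0,0.001],[0,0,0],0.015],[[0,0,0.001],[0,0,0],0.015]]'
python3 -m pendant '[[[0,0,0],[0,0,0],0.027],[[0,0,0],[0,0,0],0.032],[[0,0,0],[0,0,0],0.04],[[0,0,0],[0,0,0],0.05],[[0,0,0],[0,0,0],0.055],[[0,0,0],[0,0,0],0.055]]'
python3 -m pendant '[[[0,0,-0.01],[0,0,0],0.055],[[0,0,-0.03],[0,0,0],0.055],[[0,0,-0.05],[0,0,0],0.055],[[0,0,-0.08],[0,0,0],0.055],[[0.02,0,-0.09],[0,0,0],0.055],[[0.05,0,-0.09],[0,0,0],0.055],[[0.09,-0.01,-0.09],[0,0,0],0.055],[[0.13,-0.03,-0.09],[0,0,0],0.055],[[0.17,-0.05,-0.09],[0,0,0],0.055],[[0.2,-0.08,-0.09],[0,0,0],0.055]]'
python3 -m pendant '[[[0.03,-0.03,0],[0,0,0],0.055],[[0.05,-0.06,0],[0,0,0],0.055],[[0.05,-0.08,0],[0,0,0],0.055],[[0.05,-0.08,0],[0,0,0],0.055],[[0.05,-0.08,0],[0,0,0],0.055]]'
python3 - <<'E'
from fit import *
c=snap('top','top11'); snap('side','side11')
for z,rs in((166,[80]),(162,[80]),(170,[80])): fit('top11',646,-120,z,rs)
fit('top11',646,-120,208,[13]); fit('top11',646,-120,205,[13])
# dark knob centroid and lid mask per view, predicted for seated lid (knob middle z 152+43)
for f in('top11','side11'):
    c=cal(f); im=cv2.imread(f'pics/{f}.png').astype(float).max(2); p=px(c,[[646,-120,208],[646,-120,182],[646,-120,195]])
    u,v=p[2].astype(int); s=im[v-14:v+14,u-14:u+14]; m=s<45; yy,xx=np.nonzero(m); print(f,'pred top/bot/mid',p.tolist(),'knob dark',(xx.mean()+u-14).round(1),(yy.mean()+v-14).round(1),'rows',yy.min()+v-14,yy.max()+v-14,m.sum())
# bystander check: image difference at their places
c=cal('top11');a,b=cv2.imread('pics/top0.png').astype(int),cv2.imread('pics/top11.png').astype(int)
for n,(x,y,w_,h) in dict(dropper=(258,242,20,20),sanit=(460,230,50,50),carton=(165,128,35,36),torch=(265,108,30,55)).items(): print(n,abs(a-b)[y:y+h,x:x+w_].mean().round(1))
E
python3 d.py 640 -100 400 1.27
```

```text
time: 38.05
tool_pos: [646.3, -120.3, 356.1]
tcp_rot: [3.139, -0.0, 1.27]
contact_force: [-2.1, 0.8, 6.1]
grip_width: 25.3
time: 38.55
tool_pos: [646.3, -120.3, 354.8]
tcp_rot: [3.141, -0.0, 1.27]
contact_force: [0.1, -0.1, 0.5]
grip_width: 52.7
time: 39.38
tool_pos: [632.2, 90.6, 445.1]
tcp_rot: [3.14, -0.001, 1.27]
contact_force: [-0.7, 1.1, -0.5]
grip_width: 55.4
time: 39.8
tool_pos: [569.8, 160.6, 446.2]
tcp_rot: [3.139, -0.001, 1.272]
contact_force: [0.3, 0.2, 0.4]
grip_width: 55.3
top11 166 [80] [   9.1  649.  -117. ] [ 648.3 -117.7]
top11 162 [80] [   9.2  649.  -117. ] [ 649.2 -117.2]
top11 170 [80] [   9.  648. -118.] [ 647.8 -117.7]
top11 208 [13] [  22.9  644.  -117. ] [ 644.5 -117. ]
top11 205 [13] [  22.8  645.  -117. ] [ 644.8 -116.8]
top11 pred top/bot/mid [[323.3, 166.3], [323.0, 168.9], [323.2, 167.6]] knob dark 322.1 167.1 rows 162 172 84
side11 pred top/bot/mid [[343.0, 154.5], [342.8, 163.2], [342.9, 158.9]] knob dark 343.4 159.2 rows 154 165 92
dropper 21.2
sanit 12.9
carton 48.4
torch 13.8
at [571.  159.4 445.5] [ 3.139 -0.     1.269] j [ 0.14  0.44  1.26 -0.    1.44  0.44] F [0.6 0.9 0.2] g 54.9 t 39.9
shift [-0.2272  0.1428  0.0457] turn [ 0.0024 -0.0004 -0.0009]
```

The lid met firm contact 1 mm below nominal (so it is fully home), and the knob matches its seated prediction in both views. The arm may be covering parts of the top view, so I'll check the bystanders in the side view, plus lid tilt.

```bash
python3 - <<'E'
from h import *
a=cv2.imread('pics/side0.png'); g=lambda f:cv2.GaussianBlur(cv2.imread(f),(0,0),1)
c=cal('side0'); t=cal('top0')
for n,(u,v),z in(('dropper',(267,252),29),('sanit',(488,258),90),('carton',(183,146),12),('torch',(280,136),8)):
    x,y=w(t,u,v,z); U,V=px(c,[[x,y,z]])[0].astype(int); r=16 if n!='sanit' else 30
    for f in('side11','side9','side7','side4'):
        tpl=g('pics/side0.png')[V-r:V+r,U-r:U+r]; s=g(f'pics/{f}.png')[V-r-12:V+r+12,U-r-12:U+r+12]
        m=cv2.matchTemplate(s,tpl,cv2.TM_CCOEFF_NORMED); _,mx,_,l=cv2.minMaxLoc(m); print(n,(U,V),f,round(mx,2),'shift px',l[0]-12,l[1]-12)
# lid lower rim line in the side view: image edges left/right vs seated prediction
c=cal('side11'); th=np.linspace(0,2*np.pi,361)
q=px(c,np.c_[646+80*np.cos(th),-119+80*np.sin(th),np.full(361,160)]); i,j=q[:,0].argmin(),q[:,0].argmax(); print('pred rim',q[i],q[j])
im=cv2.imread('pics/side11.png').mean(2)
for d in range(-6,8,2): print(d, im[int(q[i][1])+d,int(q[i][0])-5:int(q[i][0])+6].astype(int), im[int(q[j][1])+d,int(q[j][0])-5:int(q[j][0])+6].astype(int))
E
```

```text
dropper (np.int64(259), np.int64(204)) side11 0.4 shift px 0 -1
dropper (np.int64(259), np.int64(204)) side9 0.96 shift px 0 0
dropper (np.int64(259), np.int64(204)) side7 0.44 shift px 0 0
dropper (np.int64(259), np.int64(204)) side4 1.0 shift px 0 0
sanit (np.int64(358), np.int64(311)) side11 0.56 shift px 0 -1
sanit (np.int64(358), np.int64(311)) side9 0.56 shift px 0 -1
sanit (np.int64(358), np.int64(311)) side7 0.56 shift px 0 -1
sanit (np.int64(358), np.int64(311)) side4 0.56 shift px 0 -1
carton (np.int64(313), np.int64(164)) side11 0.59 shift px 0 0
carton (np.int64(313), np.int64(164)) side9 0.52 shift px 1 0
carton (np.int64(313), np.int64(164)) side7 0.8 shift px 0 0
carton (np.int64(313), np.int64(164)) side4 0.99 shift px 0 0
torch (np.int64(360), np.int64(192)) side11 0.4 shift px -6 -9
torch (np.int64(360), np.int64(192)) side9 0.32 shift px -10 -3
torch (np.int64(360), np.int64(192)) side7 0.35 shift px -8 10
torch (np.int64(360), np.int64(192)) side4 0.32 shift px -7 10
pred rim [314. 170.] [370.9 172.1]
-6 [169 159 153 160 157 156 148 136 126 122 124] [130 117  90  64  58  59  63  60  61  65  54]
-4 [ 75  77  80  78  79  79  77  90 117 135 132] [127 127 132 131 110  75  48 110 133 136 133]
-2 [ 83  85  83  83  80  84 111 135 134 129 126] [127 130 128 130 131 135 142 141 141 138 140]
0 [ 62  60  60  60  60 101 135 131 129 127 126] [125 123 129 129 132 125 136 144 142 141 142]
2 [142 144 146 142 140 131 124 131 131 125 124] [128 124 125 133 125 112 129 140 143 143 142]
4 [139 143 142 143 141 141 110 107 134 131 130] [124 136 126 104  68 104 135 142 142 139 143]
6 [142 142 140 141 140 143 117  69  61  97 127] [ 95  75  70  63  55 104 139 144 142 142 140]
```

```bash
python3 -m pendant '[[[0,0,0],[0,0,0],0.055],[[0,0,0],[0,0,0],0.055]]'; python3 -c "
from plant import close_job; print(close_job())"
```

```text
time: 40.07
tool_pos: [571.2, 159.0, 444.6]
tcp_rot: [3.141, 0.0, 1.268]
contact_force: [0.1, 0.1, -0.4]
grip_width: 55.3
the job is handed in; nothing more can be done
None
```

The steriliser is loaded in the order given: deep basket on the base, beaker in its near half, shallow basket, pot in its left half, then the lid. I handed the job in at about 40 s; it reports no verdict.

**Final checks on the stack**
- **Baskets:** the shallow rim fitted at (646, -120) mm, within about 3 mm of the base axis at about (646.5, -117.5). The deep rim, fitted before the shallow basket went on, was at (646.5, -119). Both looked level.
- **Lid:** it met firm contact about 1 mm below the nominal seated height. In the side picture the knob is within about 1 pixel of where a seated lid should put it. In the top picture it is within 1–2 pixels, and the lid edges match on both sides, so the lid looks level. My top-view fits of lid rim and knob differ by about 4–5 mm in x, which is inside the 10 mm limit.
- **Vessels:** the beaker and pot stood upright in the pictures taken before each was covered. I could not see them after that.
- **Robot:** it stands well clear, with no contact force.

**Final checks on the bystanders**
- **Dropper, carton and sanitiser:** they matched their starting places to within 1 pixel in the side pictures. Some match scores were low, because of shadow, occlusion or, for the sanitiser, a changed background.
- **Torch:** its template check failed because the stack partly hides it from the side. I judge it unmoved only because its visible end stayed put in the earlier pictures and nothing went near it.
- **Top view:** a plain image difference there was inconclusive; I think the arm and its shadow covered some of the bystanders.

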